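# Mount the carrier on the dovetail rail and clamp it

### The arm

A 7-joint arm with a two-finger parallel gripper is mounted at the origin on a cart in front of the work surface, level with it; the furniture and walls round the work are solid. World frame = base frame: x ahead of the robot, y to its left, z up, the work surface at z = 0. Lengths are in m, angles in rad, forces in N, time in s.
With the tool pointing down it reaches from about 0.4 to 0.875 m from the base axis. Payload 4.4 kg.
Tool frame: the origin (TCP) lies at the very end of the fingers, on their centre line; the grasp point (between the pads) lies 19 mm behind it; z points along the fingers, x is the direction in which the jaws open and shut, and the axes are right-handed (so a half turn about z gives the same grasp; the last joint's range is limited). The gripper opens to 85 mm and grips with 20 to 120 N. Pads are 22 mm wide; open, the fingers measure 114 mm over their backs; the gripper's body (76 mm by 85 mm) begins 54 mm behind the grasp point. The pads swing forward as they close: fully open they stand 13 mm farther back than shut.
Start: joints at [1.122, 0.628, 0.038, 1.517, -0.027, 0.996, -0.02], TCP at [0.243, -0.603, 0.198] pointing down, gripper open.
Joint ranges: [-3.06, 3.06], [-0.37, 2.12], [-1.25, 1.32], [0.18, 2.47], [-1.1, 4.24], [0.23, 1.98], [-2.94, 2.94]. Speed limits (rad/s): [2.57, 2.57, 3.14, 3.14, 3.14, 3.14, 3.14].

### API

Orientations are given as a rotation vector (axis times angle).
In Python, from station import r, eyes, close_job gives the robot as it stands. The module is installed in compiled form; this text tells all that it offers.
- The arm moves only by the shell command python3 -m crank 'ROWS' [OPENING] [FORCE]. ROWS is JSON, a list of rows, each an object with "xyz": the shift along the world's x, y, z in mm, a list of three; "angular": the turn, a rotation vector about the world's x, y, z in degrees, a list of three. In form: [{"xyz": [dx, dy, dz], "angular": [rx, ry, rz]}, ...]. A call has 1 to 20 rows; each row shifts and turns the pose as measured when the row begins; what a row does not reach is not made up. A row lasts 1/10 s, in which the tool goes at most 50 mm and 8.59 degrees, less where a joint would pass 70% of its speed; a pose out of reach is approached as far as the arm can. A call with a gripper value outside its range is refused whole. OPENING is the opening, from 0 (shut) to 1 (fully open), set as the call begins (- or left out, the last holds). The fingers move at their own pace and stop on an object; FORCE is the grip in N (left out, the last holds). Time passes only in rows, so rows that do not move let the fingers close. It gives the time, the measured TCP pose, the force and the opening at its end, in the units of the state.
- r.sense(): the state, without advancing time (a new reading comes with each control period).
- eyes.capture(name): name is "scene" or "top" or "wrist"; returns the picture (400x640x3 uint8, blue, green, red); there is no depth.
- eyes.camera_info(name): a dict with "mtx" (3x3 intrinsics, pixels), "distortion" ([k1, k2, p1, p2, k3] as OpenCV has them; the pictures are not rectified), "pose" (4x4, takes a point from camera to world coordinates). Camera axes: x right, y up, looking along -z (the intrinsics and any distortion apply to the point x, -y, -z); pixel columns grow to the right and rows downward; lengths in m; the calibration is good to about 2 mm. A picture is of the moment at which its call begins: read the wrist's pose just before it. camera_info takes no time and is no camera call; for the wrist camera it gives the pose at the moment of the call.
- close_job(): hands the job in, once; it reports no verdict.
The state is a dict: "time_s": time; "qpos": joint angles; "qd": joint speeds; "joint_efforts": joint torques, N m; "eef_pos": TCP position; "orientation": TCP orientation; "wrist_force": force on the tool from outside, world axes, zero at the start; "ft_torque": the same for the moment, N m; "gripper_width": finger opening in m.
Only numpy, scipy, OpenCV 4.12 (cv2) and the standard library are available. Lean on these libraries where they do the work, as an engineer would, in place of code of your own. Each camera call takes 0.05 s, during which the arm holds its last target.

### The job

The rail carrier lies on its end on the desk: stand it upright on the desk and let go of it, then take it again and slide it onto the dovetail rail from the rail's open end until it meets the end stop. Then turn the winged clamp knob on its side clockwise until it stops, so that the carrier is clamped there, and leave the other things on the desk where they are.

Things in the scene. Friction and masses are not known exactly. Their poses are not given: they have to be found in the camera images.
- carrier: Loose aluminium rail carrier, 0.38 kg. Axes: x along its groove, y to its knob, z up through its post; origin at its underside's centre. Saddle 64 (x) by 72 (y) by 32 mm high. Ear at +y (y 36 to 72 mm, 30 mm long in x, top 28 mm high) bears the knob. Centre of mass 26 mm up. Starts lying on its -x end: x axis up, origin 32 mm over the desk, post level. Let go within 40 deg of upright it rocks down flat.
- groove (a point): Middle of the groove's ceiling, 14.8 mm above the carrier's origin; axes as the carrier's. The dovetail groove is open at both ends, 43 mm wide at its ceiling, 26 mm at the underside. On the rail this point rests on the rail's top: the carrier's origin is then 21.2 mm above the rail's, and fully home 46 mm along the rail's +x; either way round will do. Play: 1.5 mm sideways, 2.5 mm in height.
- post_grip (a point): Centre of the dark square post holder at 64 mm above the carrier's underside, x = 0, y = -8 mm of the carrier; axes as the carrier's. The holder is 26 x 26 mm and reaches from 32 to 92 mm above the underside.
- rail: Fixed aluminium dovetail rail, 180 mm long (x) on a foot 60 mm wide, 10 mm high. Origin: centre of the underside, on the desk; x runs from the open end (-90 mm) to the end stop, z up. Dovetail head 40 mm wide at its top (36 mm high), 26 mm wide at 24 mm high; over the last 12 mm at the open end it tapers by 3.5 mm each side and 1.7 mm in height.
- rail_mouth (a point): Middle of the rail's open end, 36 mm high, at rail x = -90 mm; axes as the rail's.
- rail_stop (a point): Face of the end stop (dark plate 56 mm wide, 12 mm thick, 50 mm high) on the rail's centre line, 36 mm high, at rail x = +78 mm; axes as the rail's. The carrier's leading end touches it when fully home.
- clamp_knob (a joint): Angle of the clamp knob (rad): grows clockwise seen from above the upright carrier. 0 = loose, wing along the groove; 1.45 = tight, a hard stop, wing across the groove. It starts between 0 and 0.25, turns against a friction of about 0.06 N m and stays where it is left.
- knob_grip (a point): Centre of the knob's black wing, on the knob's axis (carrier x = 0, y = 58 mm), 73 mm above the carrier's underside. Turns with the knob: x along the wing, z along the axis, up when the carrier is upright. Wing 44 mm long, 10 mm thick, 22 mm high (11 mm above and below this point), on a round stem 18 mm across. The post holder's nearest face is 53 mm from the axis.
- slide_pack: Small white box, 79 x 31 x 24 mm, right of the rail. Stands loose among the task's things; leave it alone. Origin at the centre of its underside.
- petri_dish: Flat round dish, 62 mm across, 15 mm high, right of the rail. Stands loose among the task's things; leave it alone. Origin at the centre of its underside.
- coverslip_box: Small light blue box, 39 x 47 x 16 mm, beyond the rail's open end. Stands loose among the task's things; leave it alone. Origin at the centre of its underside.

How it is judged:
On the way, in this order (a step that is already met when the one before it is completed fails the run):
1. the carrier stands upright on the desk, let go (angle between carrier's own z axis and vertical below 0.06 rad and height (world z) of carrier below 0.005 m and contact force between the fingers and carrier below 0.3 N), for 0.2 s.
2. the carrier sits on the rail against the end stop, its knob not yet tight (x of carrier in the frame of rail between 0.04 and 0.052 m and y of carrier in the frame of rail between -0.004 and 0.004 m and z of carrier in the frame of rail between 0.0177 and 0.0247 m and angle between carrier's own z axis and vertical below 0.08 rad and angle between the x axis of carrier and the x axis of rail, either way round below 0.1 rad and value of joint clamp_knob below 0.9 rad), for 0.2 s.
3. the clamp knob is turned to its stop (value of joint clamp_knob above 1.25 rad), for 0.1 s.
At the end, for the whole second after the job is handed in: The carrier rests on the dovetail (tilt under 0.08 rad, height within 3.5 mm, within 4 mm of the centre line, yaw within 0.1 rad, either way round), within 6 mm of the end stop, still, knob past 1.25 of 1.45 rad; it stood upright and released on the desk on the way (x of carrier in the frame of rail between 0.04 and 0.052 m and y of carrier in the frame of rail between -0.004 and 0.004 m and z of carrier in the frame of rail between 0.0177 and 0.0247 m and angle between carrier's own z axis and vertical below 0.08 rad and angle between the x axis of carrier and the x axis of rail, either way round below 0.1 rad and value of joint clamp_knob above 1.25 rad and linear speed of carrier below 0.02 m/s); the robot touches nothing.
It fails at once if the slide box is pushed more than 4 cm or tipped over (distance of slide_pack from where it was at the start of the episode above 0.04 m or angle between slide_pack's own z axis and vertical above 0.5 rad).
It fails at once if the petri dish is pushed more than 4 cm or tipped over (distance of petri_dish from where it was at the start of the episode above 0.04 m or angle between petri_dish's own z axis and vertical above 0.5 rad).
It fails at once if the cover-slip box is pushed more than 4 cm or tipped over (distance of coverslip_box from where it was at the start of the episode above 0.04 m or angle between coverslip_box's own z axis and vertical above 0.5 rad).
It also fails if it takes over 67 s, if anything falls off the work surface, if the arm or the gripper's body presses on something with over 40 N, if the wrist force passes 120 N, or if a joint passes its speed limit or range.

## Working session

There is one attempt and no reset: what is moved stays moved. The work goes in short steps, Python scripts to look and compute and a shell command to move; the robot and the scene stay as the last step left them, time stands still between calls to the robot, and variables do not carry over. Pictures are saved under pics/ and viewed, and the job is handed in when it is done.

```bash
mkdir -p pics; ls; cat > h.py <<'E'
import numpy as np, cv2
from station import r, eyes, close_job
def shot(cam,fn):
    info=eyes.camera_info(cam); im=eyes.capture(cam); cv2.imwrite('pics/'+fn,im); np.savez('pics/'+fn+'.npz',im=im,mtx=info['mtx'],d=info['distortion'],pose=info['pose']); return im
def ray(fn,uv):
    z=np.load('pics/'+fn+'.npz'); p=cv2.undistortPoints(np.array(uv,float).reshape(-1,1,2),z['mtx'],z['d']).reshape(-1,2)
    d=np.c_[p[:,0],-p[:,1],-np.ones(len(p))]@z['pose'][:3,:3].T
    return z['pose'][:3,3],d
def onplane(fn,uv,h):
    o,d=ray(fn,uv); return o+d*((h-o[2])/d[:,2])[:,None]
def proj(fn,P):
    z=np.load('pics/'+fn+'.npz'); T=np.linalg.inv(z['pose']); c=np.asarray(P,float).reshape(-1,3)@T[:3,:3].T+T[:3,3]
    c=c*[1,-1,-1]; return cv2.projectPoints(c.reshape(-1,1,3),np.zeros(3),np.zeros(3),z['mtx'],z['d'])[0].reshape(-1,2)
def tri(obs):
    A=np.zeros((3,3));b=np.zeros(3);L=[]
    for fn,uv in obs:
        o,d=ray(fn,[uv]);d=d[0]/np.linalg.norm(d[0]);M=np.eye(3)-np.outer(d,d);A+=M;b+=M@o;L.append((o,M))
    X=np.linalg.solve(A,b); return X,[round(1000*float(np.linalg.norm(M@(X-o))),1) for o,M in L]
def st():
    s=r.sense(); 
    from scipy.spatial.transform import Rotation as R
    m=R.from_rotvec(s['orientation']).as_matrix()
    np.set_printoptions(precision=4,suppress=True)
    print('t',s['time_s'],'p',np.array(s['eef_pos']),'x',m[:,0],'z',m[:,2],'F',np.array(s['wrist_force']),'w',s['gripper_width']); print('q',np.array(s['qpos'])); return s
E
python3 - <<'E'
from h import *
st(); print(r.sense())
for c in ['scene','top','wrist']:
    shot(c,c+'0.png'); i=eyes.camera_info(c); print(c,i['pose'],i['mtx'][0],i['distortion'])
E
```

```text
pics
t 0.0 p [ 0.2426 -0.6023  0.1966] x [ 0.3736 -0.9276 -0.0019] z [-0.0007  0.0017 -1.    ] F [ 0.2774 -1.0125 -0.0093] w 0.08520041030555915
q [ 1.1222  0.6293  0.0384  1.5184 -0.027   0.9963 -0.02  ]
{'time_s': 0.0, 'qpos': array([ 1.1222,  0.6293,  0.0384,  1.5184, -0.027 ,  0.9963, -0.02  ]), 'qd': array([ 0.0004, -0.0015,  0.0007,  0.0007,  0.0003,  0.0008, -0.0006]), 'joint_efforts': array([ -0.0001, -56.3405,   1.2264, -19.3443,   0.0111,   0.0107,
        -0.    ]), 'eef_pos': array([ 0.2426, -0.6023,  0.1966]), 'orientation': array([-2.6026,  1.7576,  0.0025]), 'wrist_force': array([ 0.2774, -1.0125, -0.0093]), 'ft_torque': array([-0.0082, -0.0099,  0.0288]), 'gripper_width': 0.08520041030555915}
scene [[-0.6691  0.5457 -0.5044 -0.1052]
 [-0.7429 -0.5086  0.4352  0.5765]
 [-0.0191  0.6659  0.7458  0.9464]
 [ 0.      0.      0.      1.    ]] [423.734    0.     318.1632] [-0.0125  0.      0.      0.      0.    ]
top [[-0.011   0.9943 -0.1059  0.3626]
 [-0.9999 -0.0105  0.0053  0.0616]
 [ 0.0041  0.1059  0.9944  1.2731]
 [ 0.      0.      0.      1.    ]] [518.2936   0.     314.2339] [-0.0049  0.      0.      0.      0.    ]
wrist [[ 0.3736  0.8825  0.2856  0.3159]
 [-0.9276  0.356   0.1135 -0.5733]
 [-0.0015 -0.3074  0.9516  0.3726]
 [ 0.      0.      0.      1.    ]] [302.8949   0.     320.7329] [-0.0576  0.      0.      0.      0.    ]
```

View pics/scene0.png

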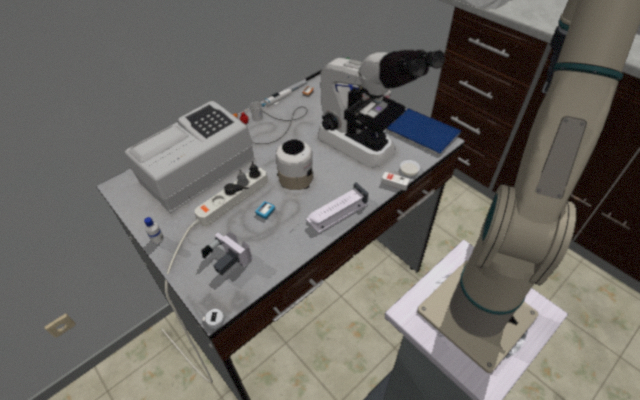

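View pics/top0.png

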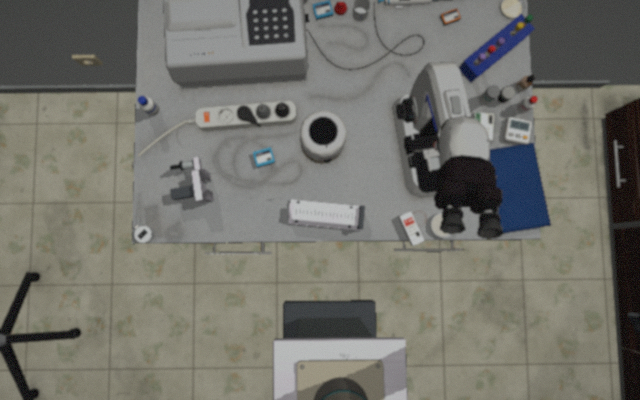

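View pics/wrist0.png

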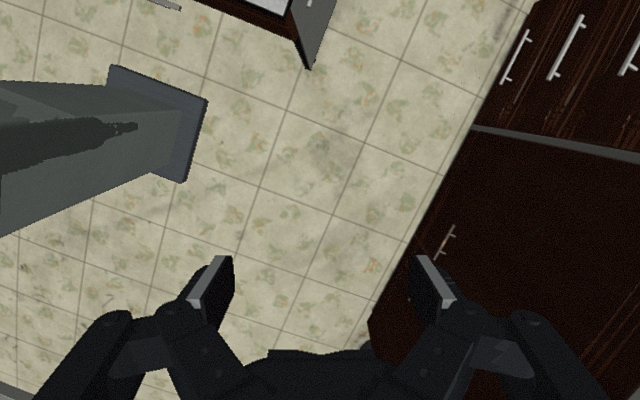

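```bash
python3 - <<'E'
from h import *
a=cv2.imread('pics/top0.png'); b=cv2.imread('pics/scene0.png')
c=cv2.resize(a[140:250,130:290],(800,550),interpolation=cv2.INTER_CUBIC); cv2.imwrite('pics/tz1.png',c)
c=cv2.resize(b[180:300,190:350],(800,600),interpolation=cv2.INTER_CUBIC); cv2.imwrite('pics/sz1.png',c)
c=cv2.resize(a[180:250,280:440],(800,350),interpolation=cv2.INTER_CUBIC); cv2.imwrite('pics/tz2.png',c)
c=cv2.resize(b[150:240,290:430],(800,514),interpolation=cv2.INTER_CUBIC); cv2.imwrite('pics/sz2.png',c)
E
```

```text
(no output)
```

View pics/tz1.png

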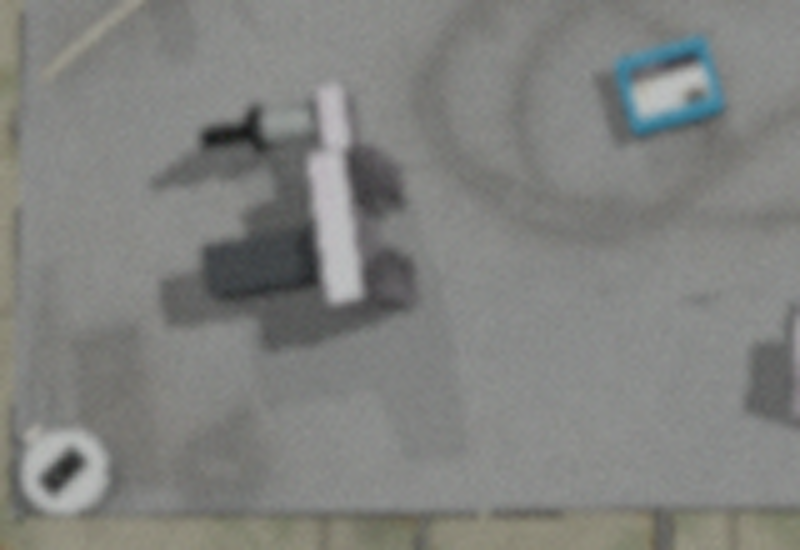

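View pics/sz1.png

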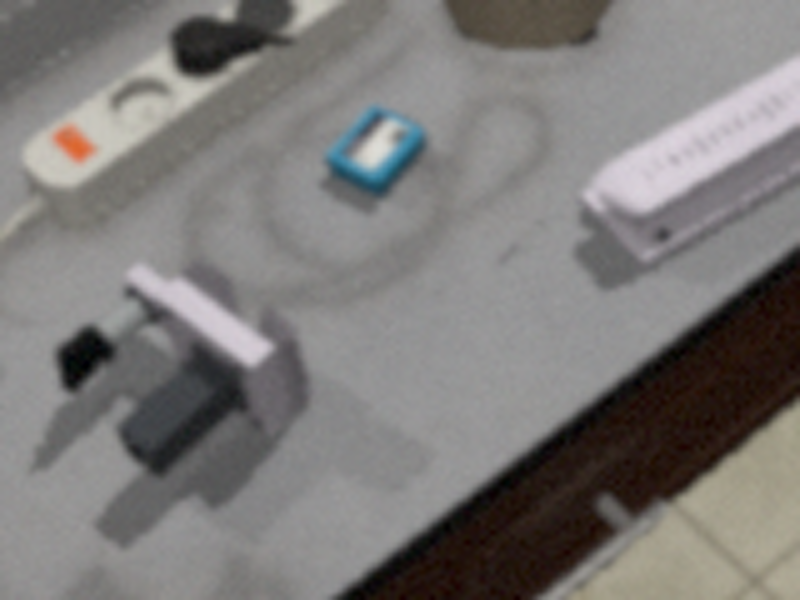

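View pics/tz2.png

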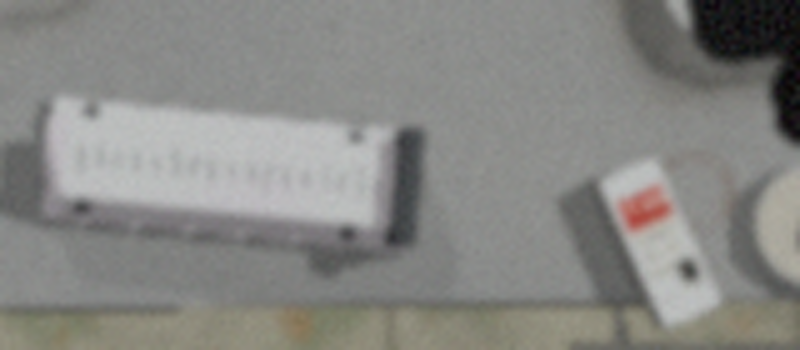

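View pics/sz2.png

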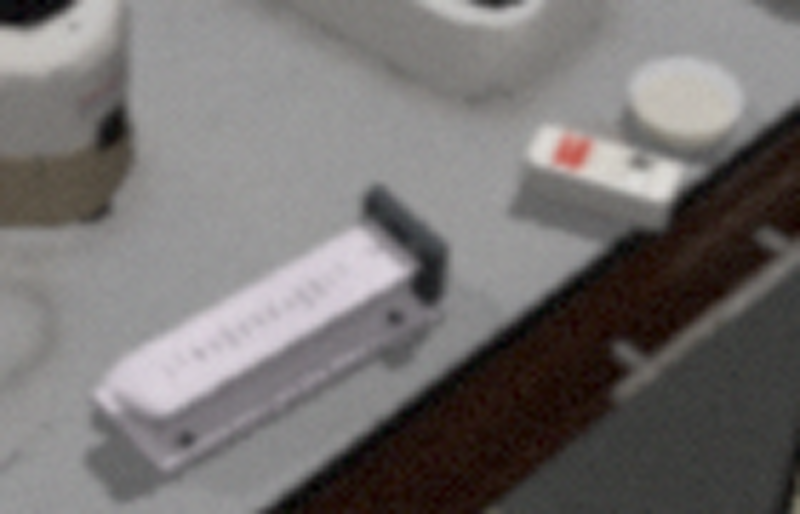

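```bash
python3 - <<'E'
from h import *
np.set_printoptions(precision=4,suppress=True)
f=lambda L,o:[(o[0]+(u)/5-.4,o[1]+v/5-.4) for u,v in L]
print('saddle end z64',onplane('top0.png',f([(308,152),(346,150),(325,303),(363,300)],(130,140)),.064))
print('ear z47',onplane('top0.png',f([(318,88),(343,85)],(130,140)),.047))
print('post tip z45',onplane('top0.png',f([(204,245),(212,298)],(130,140)),.045))
print('wing',onplane('top0.png',f([(203,135),(255,132)],(130,140)),.037))
print('rail top: openL, openR.. z36',onplane('top0.png',f([(52,97),(52,205),(388,130),(383,232)],(280,180)),.036))
print('stop top z50 ',onplane('top0.png',f([(400,128),(424,128),(388,242),(412,242)],(280,180)),.05))
print('slide z24',onplane('top0.png',f([(600,180),(655,158),(665,325),(718,300)],(280,180)),.024))
print('cover z16',onplane('top0.png',f([(615,55),(708,38),(635,135),(722,110)],(130,140)),.016))
print('desk edge',onplane('top0.png',f([(20,510),(20,0),(800,510)],(130,140)),0))
E
```

```text
saddle end z64 [[0.5561 0.3445 0.064 ]
 [0.5569 0.3266 0.064 ]
 [0.4845 0.3356 0.064 ]
 [0.4857 0.3178 0.064 ]]
ear z47 [[0.5898 0.3442 0.047 ]
 [0.5911 0.3322 0.047 ]]
post tip z45 [[0.5148 0.3979 0.045 ]
 [0.4894 0.3937 0.045 ]]
wing [[0.5693 0.4016 0.037 ]
 [0.5705 0.3765 0.037 ]]
rail top: openL, openR.. z36 [[ 0.4878  0.1133  0.036 ]
 [ 0.4359  0.1136  0.036 ]
 [ 0.4702 -0.0476  0.036 ]
 [ 0.4213 -0.0443  0.036 ]]
stop top z50  [[ 0.4698 -0.0521  0.05  ]
 [ 0.4697 -0.0635  0.05  ]
 [ 0.4159 -0.0453  0.05  ]
 [ 0.4158 -0.0567  0.05  ]]
slide z24 [[ 0.4459 -0.1507  0.024 ]
 [ 0.4562 -0.1776  0.024 ]
 [ 0.3758 -0.18    0.024 ]
 [ 0.3874 -0.2059  0.024 ]]
cover z16 [[0.6105 0.2054 0.016 ]
 [0.6185 0.1596 0.016 ]
 [0.5705 0.1956 0.016 ]
 [0.5825 0.1528 0.016 ]]
desk edge [[0.3908 0.4978 0.    ]
 [0.6446 0.5044 0.    ]
 [0.3867 0.1164 0.    ]]
```

```bash
python3 - <<'E'
from h import *
b=cv2.imread('pics/scene0.png');a=cv2.imread('pics/top0.png')
for p in [((488,230),(437,58)),((452,222),(400,80)),((453,80),(340,62))]:
    print(tri([('top0.png',p[0]),('scene0.png',p[1])]))
c=cv2.resize(b[20:180,290:460],(637,600),interpolation=cv2.INTER_CUBIC); cv2.imwrite('pics/sz3.png',c)
c=cv2.resize(a[50:250,380:560],(540,600),interpolation=cv2.INTER_CUBIC); cv2.imwrite('pics/tz3.png',c)
E
```

```text
(array([ 0.39231753, -0.23365053,  0.41013797]), [2.8, 2.8])
(array([ 0.42283058, -0.17367215,  0.3639062 ]), [16.1, 16.1])
(array([ 0.70014624, -0.22144117,  0.27238913]), [1.9, 1.9])
```

View pics/sz3.png

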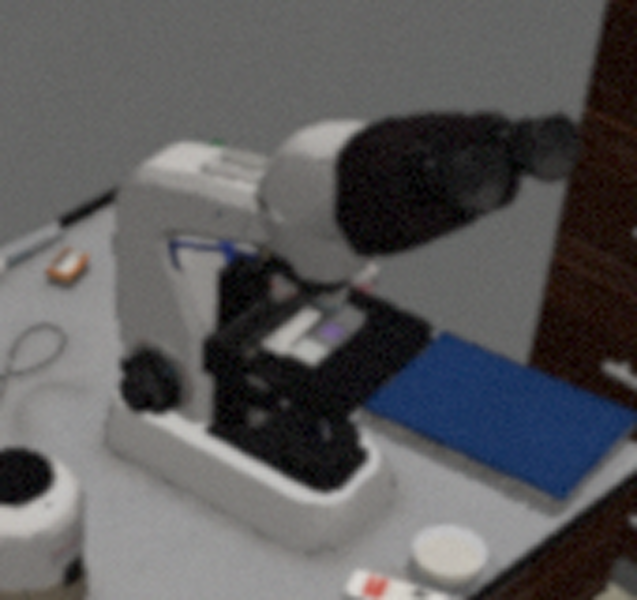

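View pics/tz3.png

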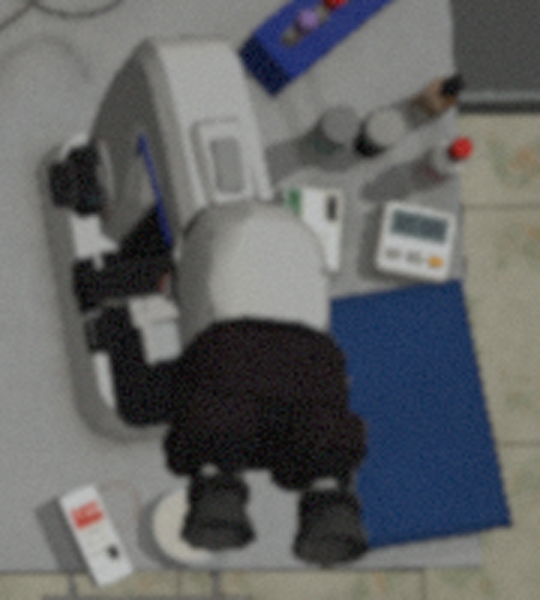

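```bash
python3 -m crank '[{"xyz":[0,0,50],"angular":[0,0,0]},{"xyz":[0,0,50],"angular":[0,0,0]},{"xyz":[0,0,50],"angular":[0,0,0]},{"xyz":[0,0,50],"angular":[0,0,0]},{"xyz":[0,0,50],"angular":[0,0,0]},{"xyz":[0,0,50],"angular":[0,0,0]},{"xyz":[0,0,50],"angular":[0,0,0]},{"xyz":[0,0,50],"angular":[0,0,0]}]'; python3 -c "
from h import *
st()"
```

```text
time_s: 0.95
eef_pos: [0.2374, -0.5899, 0.5828]
orientation: [-2.601, 1.755, 0.011]
wrist_force: [-26.0, 59.9, -0.7]
gripper_width: 0.0853
t 0.95 p [ 0.2374 -0.5899  0.5828] x [ 0.3742 -0.9273 -0.0079] z [-0.0033  0.0072 -1.    ] F [-26.0391  59.8688  -0.7008] w 0.0852584727034646
q [ 1.0924  0.5414  0.1477  0.6299 -0.0821  1.9818 -0.0004]
```

```bash
python3 -m crank '[{"xyz":[0,0,-30],"angular":[0,0,0]},{"xyz":[0,0,0],"angular":[0,0,0]}]'; python3 -c "
from h import *
st()"
```

```text
time_s: 1.15
eef_pos: [0.2384, -0.5933, 0.5592]
orientation: [2.598, -1.754, 0.011]
wrist_force: [0.7, -0.7, -1.9]
gripper_width: 0.0855
t 1.15 p [ 0.2384 -0.5933  0.5592] x [ 0.3739 -0.9274  0.0096] z [ 0.0023 -0.0095 -1.    ] F [ 0.7043 -0.7275 -1.9221] w 0.08554355188134458
q [ 1.0835  0.5097  0.1476  0.7522 -0.074   1.8738  0.0022]
```

```bash
python3 - <<'E'
import numpy as np
a=np.radians(-68.1+4.2*np.arange(25)); P=np.c_[np.cos(a),np.sin(a)]*640
print(np.round(np.diff(P,axis=0)).astype(int).tolist(), P[-1])
E
```

```text
[[43, 19], [41, 22], [40, 25], [38, 28], [36, 31], [33, 33], [31, 36], [28, 38], [25, 40], [22, 41], [19, 43], [16, 44], [13, 45], [9, 46], [6, 47], [2, 47], [-1, 47], [-4, 47], [-8, 46], [-11, 46], [-14, 45], [-18, 43], [-21, 42], [-24, 40]] [538.56690044 345.75380511]
```

```bash
python3 -m crank '[{"xyz":[43,19,0],"angular":[0,0,3.5]},{"xyz":[41,22,0],"angular":[0,0,3.5]},{"xyz":[40,25,0],"angular":[0,0,3.5]},{"xyz":[38,28,0],"angular":[0,0,3.5]},{"xyz":[36,31,0],"angular":[0,0,3.5]},{"xyz":[33,33,0],"angular":[0,0,3.5]},{"xyz":[31,36,0],"angular":[0,0,3.5]},{"xyz":[28,38,0],"angular":[0,0,3.5]},{"xyz":[25,40,0],"angular":[0,0,3.5]},{"xyz":[22,41,0],"angular":[0,0,3.5]}]'; python3 -c "
from h import *
st()"
```

```text
time_s: 2.15
eef_pos: [0.5832, -0.276, 0.5668]
orientation: [3.005, -0.881, 0.028]
wrist_force: [-0.0, -1.1, -0.1]
gripper_width: 0.0853
t 2.15 p [ 0.5832 -0.276   0.5668] x [ 0.8415 -0.5398  0.0202] z [ 0.0147 -0.0146 -0.9998] F [-0.0026 -1.0529 -0.1427] w 0.08530970287975138
q [ 0.4024  0.5189 -0.0219  0.7078  0.02    1.8958 -0.1804]
```

```bash
python3 -m crank '[{"xyz":[20,43,0],"angular":[0,0,2.8]},{"xyz":[17,44,0],"angular":[0,0,2.8]},{"xyz":[14,45,0],"angular":[0,0,2.8]},{"xyz":[10,46,0],"angular":[0,0,2.8]},{"xyz":[6,47,0],"angular":[0,0,2.8]},{"xyz":[3,47,0],"angular":[0,0,2.8]},{"xyz":[0,47,0],"angular":[0,0,2.8]},{"xyz":[-5,47,0],"angular":[0,0,2.8]},{"xyz":[-10,46,0],"angular":[0,0,2.8]},{"xyz":[-20,45,-10],"angular":[0,0,2.8]},{"xyz":[-25,45,-20],"angular":[0,0,2.8]},{"xyz":[-25,43,-30],"angular":[0,0,2.8]},{"xyz":[-25,30,-40],"angular":[0,0,2.8]},{"xyz":[-10,10,-40],"angular":[0,0,2.8]}]' 0.55; python3 - <<'E'
from h import *
st()
shot('wrist','w1.png')
E
```

```text
time_s: 3.55
eef_pos: [0.5506, 0.3242, 0.4492]
orientation: [-3.112, -0.231, -0.063]
wrist_force: [0.3, 0.7, -0.1]
gripper_width: 0.0464
t 3.55 p [0.5506 0.3242 0.4492] x [0.9882 0.1475 0.0421] z [ 0.039   0.0237 -0.999 ] F [ 0.3132  0.6922 -0.1365] w 0.046352782951065714
q [-0.454   0.4473 -0.2196  1.1494  0.0993  1.509  -0.5058]
```

View pics/w1.png

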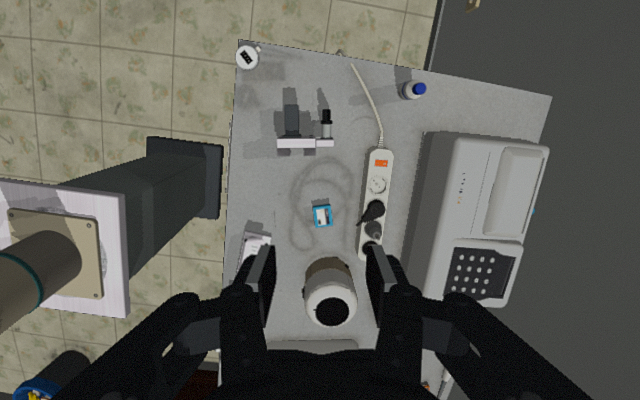

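```bash
python3 -m crank '[{"xyz":[-10,-6,-48],"angular":[-1.4,2.2,-1]},{"xyz":[-10,-6,-48],"angular":[0,0,0]},{"xyz":[-10,-6,-48],"angular":[0,0,0]},{"xyz":[-10,-6,-45],"angular":[0,0,0]},{"xyz":[0,0,0],"angular":[0,0,0]}]'; python3 - <<'E'
from h import *
st()
shot('wrist','w2.png')
E
```

```text
time_s: 4.1
eef_pos: [0.512, 0.2979, 0.2603]
orientation: [3.126, 0.201, -0.021]
wrist_force: [-0.1, -0.7, 0.4]
gripper_width: 0.0468
t 4.1 p [0.512  0.2979 0.2603] x [ 0.9917  0.1278 -0.0142] z [-0.013  -0.0098 -0.9999] F [-0.062  -0.6915  0.4253] w 0.04677394988275479
q [-0.4389  0.4978 -0.2138  1.5816  0.1147  1.0909 -0.554 ]
```

View pics/w2.png

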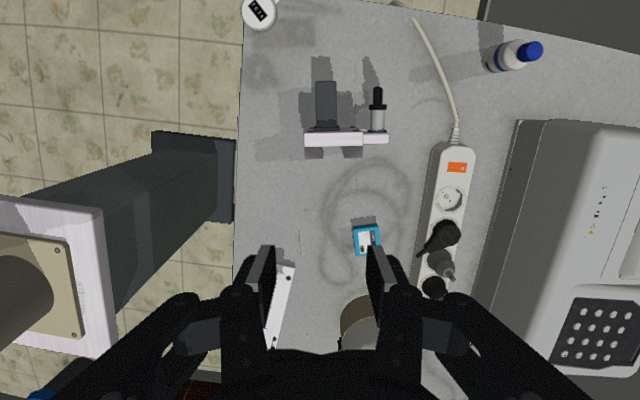

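```bash
python3 -m crank '[{"xyz":[0,45,-20],"angular":[-0.5,0.7,0]},{"xyz":[0,45,-20],"angular":[0,0,0]},{"xyz":[0,0,0],"angular":[0,0,0]}]'; python3 - <<'E'
from h import *
st()
shot('wrist','w3.png')
a=cv2.imread('pics/w2.png'); b=cv2.imread('pics/w3.png')
cv2.imwrite('pics/w2z.png',cv2.resize(a[70:170,280:410],(780,600),interpolation=cv2.INTER_CUBIC))
E
```

```text
time_s: 4.45
eef_pos: [0.5292, 0.3972, 0.2365]
orientation: [3.136, 0.182, 0.002]
wrist_force: [-0.6, -0.7, -0.1]
gripper_width: 0.0471
t 4.45 p [0.5292 0.3972 0.2365] x [0.9933 0.116  0.0015] z [ 0.0016 -0.0005 -1.    ] F [-0.5851 -0.7311 -0.1261] w 0.04711199407937501
q [-0.5689  0.6168 -0.207   1.4294  0.1348  1.1084 -0.6826]
```

View pics/w3.png

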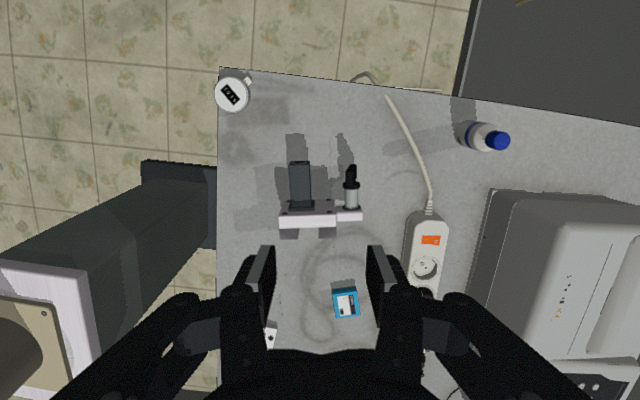

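View pics/w2z.png

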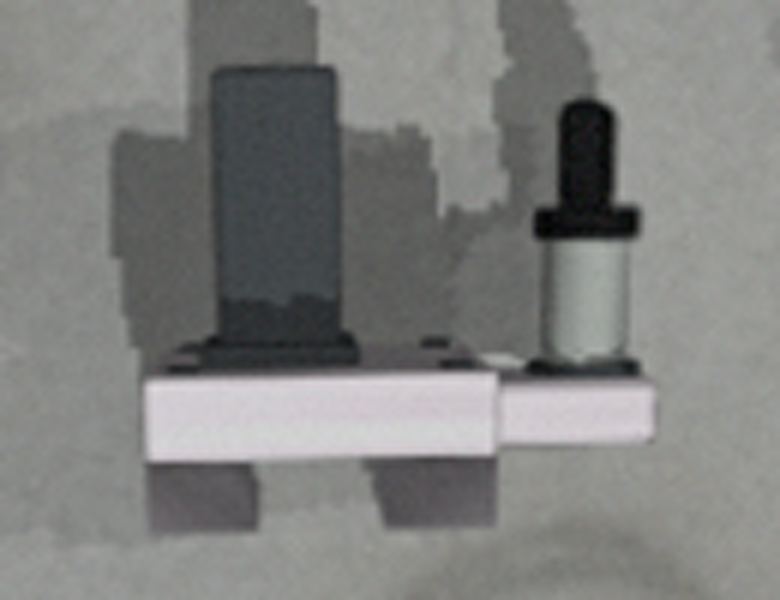

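```bash
python3 - <<'E'
from h import *
b=cv2.imread('pics/w3.png')
cv2.imwrite('pics/w3z.png',cv2.resize(b[150:250,260:390],(780,600),interpolation=cv2.INTER_CUBIC))
E
```

```text
(no output)
```

View pics/w3z.png

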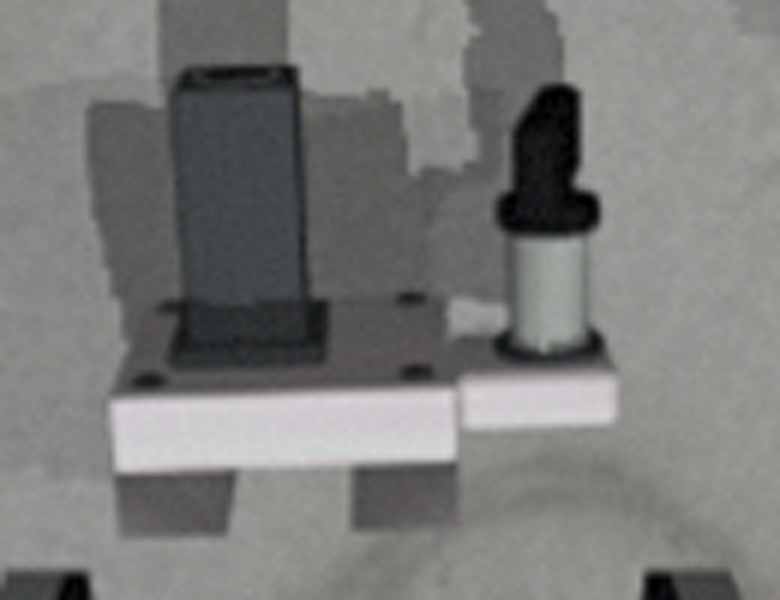

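```bash
cat >> h.py <<'E'
def zz(L,o,s): return [(o[0]+(u+.5)/s-.5,o[1]+(v+.5)/s-.5) for u,v in L]
E
python3 - <<'E'
from h import *
A=zz([(147,378),(497,372),(213,70),(336,70),(148,461),(496,458)],(280,70),6)
B=zz([(112,398),(457,388),(173,93),(300,88),(117,473),(457,464)],(260,150),6)
for a,b in zip(A,B): print(tri([('w2.png',a),('w3.png',b)]))
print(onplane('w3.png',B,.064)); print(onplane('w2.png',A,.064));print(onplane('w3.png',B,.045)[2:4]); print(onplane('w2.png',A,.045)[2:4])
E
```

```text
(array([0.4840847 , 0.33635566, 0.06480758]), [0.0, 0.0])
(array([0.5537916 , 0.34664005, 0.06450372]), [0.2, 0.2])
(array([0.48950026, 0.39699436, 0.04615564]), [0.2, 0.2])
(array([0.51465835, 0.40031358, 0.0423793 ]), [0.7, 0.7])
(array([0.48622597, 0.3197681 , 0.06465523]), [0.1, 0.1])
(array([0.55635363, 0.32952254, 0.06360775]), [0.0, 0.0])
[[0.48399957 0.33603265 0.064     ]
 [0.55404807 0.34641796 0.064     ]
 [0.49113629 0.4007942  0.064     ]
 [0.51558405 0.40461566 0.064     ]
 [0.48623975 0.31946291 0.064     ]
 [0.55626815 0.32969495 0.064     ]]
[[0.4840419  0.33626532 0.064     ]
 [0.55365005 0.34662505 0.064     ]
 [0.49003741 0.39613462 0.064     ]
 [0.51348241 0.3991556  0.064     ]
 [0.48611635 0.31967805 0.064     ]
 [0.55634374 0.32956708 0.064     ]]
[[0.4895612  0.39672223 0.045     ]
 [0.51534279 0.40075219 0.045     ]]
[[0.48929892 0.39707816 0.045     ]
 [0.51394324 0.40025368 0.045     ]]
```

```bash
python3 -m crank '[{"xyz":[0,10,-5],"angular":[-7.9,-1.2,0.5]},{"xyz":[0,10,-5],"angular":[-7.9,-1.2,0.5]},{"xyz":[0,10,-5],"angular":[-7.9,-1.2,0.5]},{"xyz":[0,10,0],"angular":[-7.9,-1.2,0]},{"xyz":[0,0,0],"angular":[0,0,0]}]'; python3 - <<'E'
from h import *
st()
E
```

```text
time_s: 5.0
eef_pos: [0.549, 0.431, 0.2403]
orientation: [2.568, 0.147, 0.117]
wrist_force: [-1.3, 1.0, -2.3]
gripper_width: 0.0476
t 5.0 p [0.549  0.431  0.2403] x [0.9902 0.1291 0.053 ] z [ 0.1142 -0.531  -0.8397] F [-1.3015  0.967  -2.3204] w 0.047570442799094836
q [-0.9299  0.9214 -0.0084  0.9465  0.4277  1.6697 -0.8661]
```

```bash
python3 -m crank '[{"xyz":[-5,-10,-5],"angular":[8.3,1.2,0]},{"xyz":[-5,-10,-5],"angular":[8.3,1.2,0]},{"xyz":[-5,-10,-5],"angular":[8.3,1.2,0]},{"xyz":[-5,-10,-5],"angular":[8.3,1.2,0]},{"xyz":[-5,-10,-5],"angular":[8.3,1.2,0]},{"xyz":[-5,-10,-5],"angular":[8.3,1.2,0]},{"xyz":[-5,-10,-5],"angular":[8.3,1.2,0]},{"xyz":[0,-10,-5],"angular":[8.3,1.2,0]},{"xyz":[0,-10,-5],"angular":[8.3,1.2,0]},{"xyz":[0,-10,-5],"angular":[8.3,1.2,0]}]'; python3 - <<'E'
from h import *
st()
E
```

```text
time_s: 6.0
eef_pos: [0.5493, 0.338, 0.2239]
orientation: [-2.252, -0.07, -0.044]
wrist_force: [-0.3, 1.6, -2.4]
gripper_width: 0.0471
t 6.0 p [0.5493 0.338  0.2239] x [0.9978 0.0355 0.0555] z [ 0.0074  0.7765 -0.63  ] F [-0.3296  1.6411 -2.4381] w 0.04705965423612808
q [ 0.4577  0.839  -0.9667  1.8928 -0.4469  0.4728  0.2175]
```

```bash
cat >> h.py <<'E'
from scipy.spatial.transform import Rotation as R
def rmat(az,a):
    """jaw x along azimuth az (deg); tool tilted by a deg (a>0: pointing toward -perp)"""
    az,a=np.radians([az,a]); x=np.array([np.cos(az),np.sin(az),0]); p=np.array([-np.sin(az),np.cos(az),0])
    z=-np.cos(a)*np.array([0,0,1])-np.sin(a)*p
    return np.c_[x,np.cross(z,x),z]
def delta(grasp,M,back=0,n=1,tcp=False):
    s=r.sense(); C=R.from_rotvec(s['orientation']).as_matrix()
    t=np.asarray(grasp,float)+(0 if tcp else 0.019*M[:,2])-back*M[:,2]
    d=(t-s['eef_pos'])*1000; w=np.degrees(R.from_matrix(M@C.T).as_rotvec())
    np.set_printoptions(precision=2,suppress=True)
    print('target',t*1000,'d',d,'w',w,'|w|',np.linalg.norm(w),'per',d/n,w/n)
E
python3 - <<'E'
from h import *
delta([.5064,.3719,.032],rmat(8.4,45),.12,12)
E
```

```text
target [495.97 442.55 103.42] d [ -53.35  104.53 -120.45] w [-95.66  -6.32   2.14] |w| 95.89712205095249 per [ -4.45   8.71 -10.04] [-7.97 -0.53  0.18]
```

```bash
python3 -m crank '[{"xyz":[-3,9,0],"angular":[-8,-0.5,0.2]},{"xyz":[-3,9,0],"angular":[-8,-0.5,0.2]},{"xyz":[-3,9,0],"angular":[-8,-0.5,0.2]},{"xyz":[-3,9,0],"angular":[-8,-0.5,0.2]},{"xyz":[-3,9,0],"angular":[-8,-0.5,0.2]},{"xyz":[-3,9,0],"angular":[-8,-0.5,0.2]},{"xyz":[-3,9,0],"angular":[-8,-0.5,0.2]},{"xyz":[-3,9,0],"angular":[-8,-0.5,0.2]},{"xyz":[-3,9,0],"angular":[-8,-0.5,0.2]},{"xyz":[-3,9,0],"angular":[-8,-0.5,0.2]},{"xyz":[-3,9,0],"angular":[-8,-0.5,0.2]},{"xyz":[-3,9,0],"angular":[-8,-0.5,0.2]}]'; python3 - <<'E'
from h import *
st()
delta([.5064,.3719,.032],rmat(8.4,45),.12,4)
E
```

```text
time_s: 7.2
eef_pos: [0.5816, 0.3788, 0.2109]
orientation: [2.368, -0.071, 0.248]
wrist_force: [2.2, -0.8, 0.1]
gripper_width: 0.0469
t 7.2 p [0.5816 0.3788 0.2109] x [0.9797 0.0206 0.1993] z [ 0.1581 -0.6902 -0.7061] F [ 2.1642 -0.8463  0.051 ] w 0.046902124590802056
q [-1.0106  1.0273  0.2315  0.9582  0.4221  1.6582 -0.9695]
target [495.97 442.55 103.42] d [ -85.62   63.73 -107.5 ] w [-2.06 11.37  7.06] |w| 13.538791728862089 per [-21.41  15.93 -26.87] [-0.51  2.84  1.76]
```

```bash
python3 -m crank '[{"xyz":[-21,16,-15],"angular":[-0.5,2.8,1.8]},{"xyz":[-21,16,-20],"angular":[-0.5,2.8,1.8]},{"xyz":[-21,16,-20],"angular":[-0.5,2.8,1.8]},{"xyz":[-21,16,-20],"angular":[-0.5,2.8,1.8]},{"xyz":[0,0,-10],"angular":[0,0,0]},{"xyz":[0,0,0],"angular":[0,0,0]}]' 0.62; python3 - <<'E'
from h import *
st()
delta([.5064,.3719,.032],rmat(8.4,45),.12,2)
E
```

```text
time_s: 7.8
eef_pos: [0.4955, 0.4539, 0.1272]
orientation: [2.368, 0.185, 0.072]
wrist_force: [-0.7, -1.3, -0.1]
gripper_width: 0.0532
t 7.8 p [0.4955 0.4539 0.1272] x [ 0.988   0.1546 -0.002 ] z [ 0.1059 -0.686  -0.7198] F [-0.6658 -1.289  -0.074 ] w 0.053188741631877846
q [-1.0863  1.1374  0.136   0.9011  0.3638  1.7036 -0.8987]
target [495.97 442.55 103.42] d [  0.48 -11.37 -23.77] w [-1.01 -0.27 -0.49] |w| 1.1556945113499117 per [  0.24  -5.68 -11.88] [-0.51 -0.13 -0.25]
```

```bash
python3 -m crank '[{"xyz":[0,-6,-12],"angular":[-1,-0.3,-0.5]},{"xyz":[0,-5,-12],"angular":[0,0,0]},{"xyz":[1,-7,-8],"angular":[0,0,0]},{"xyz":[1,-7,-8],"angular":[0,0,0]},{"xyz":[0,0,0],"angular":[0,0,0]}]'; python3 - <<'E'
from h import *
st()
delta([.5064,.3719,.032],rmat(8.4,45),0,2)
shot('wrist','w4.png'); shot('scene','s4.png')
b=cv2.imread('pics/s4.png'); cv2.imwrite('pics/s4z.png',cv2.resize(b[150:320,160:360],(706,600),interpolation=cv2.INTER_CUBIC))
E
```

```text
time_s: 8.3
eef_pos: [0.5011, 0.4236, 0.0871]
orientation: [2.35, 0.162, 0.074]
wrist_force: [0.4, -0.5, 0.2]
gripper_width: 0.0529
t 8.3 p [0.5011 0.4236 0.0871] x [0.9902 0.1396 0.0049] z [ 0.1023 -0.7006 -0.7062] F [ 0.3802 -0.5369  0.1955] w 0.05292255607060096
q [-1.071   1.155   0.143   0.9953  0.3704  1.6103 -0.9382]
target [508.36 358.61  18.56] d [  7.3  -64.95 -68.53] w [0.03 0.29 0.37] |w| 0.4752991903105246 per [  3.65 -32.47 -34.27] [0.02 0.15 0.19]
```

View pics/w4.png

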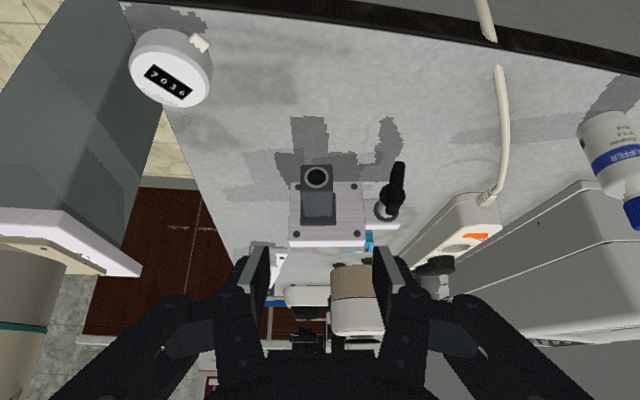

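View pics/s4z.png

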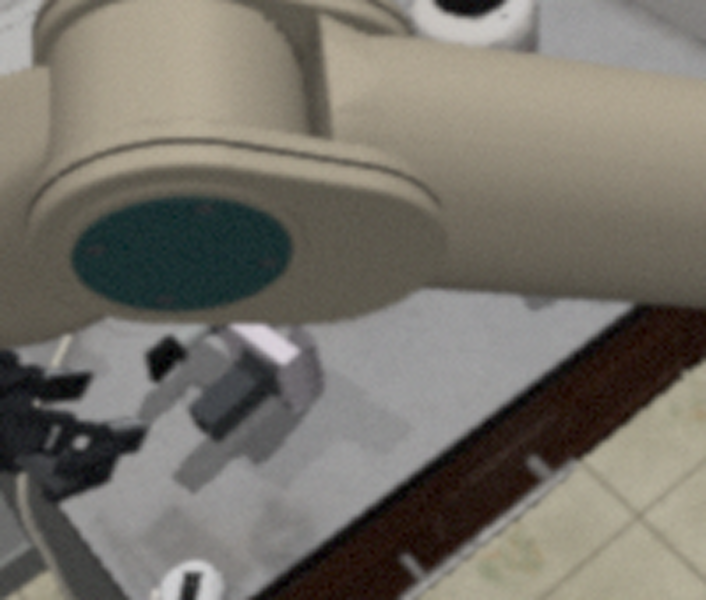

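```bash
python3 -m crank '[{"xyz":[2,-16,-17],"angular":[0,0.3,0.4]},{"xyz":[2,-16,-17],"angular":[0,0,0]},{"xyz":[2,-16,-17],"angular":[0,0,0]},{"xyz":[1,-14,-15],"angular":[0,0,0]},{"xyz":[0,0,0],"angular":[0,0,0]}]'; python3 - <<'E'
from h import *
st()
delta([.5064,.3719,.032],rmat(8.4,45),0,1)
E
```

```text
time_s: 8.9
eef_pos: [0.5097, 0.366, 0.0232]
orientation: [2.361, 0.176, 0.082]
wrist_force: [-0.4, -0.1, -0.6]
gripper_width: 0.053
t 8.9 p [0.5097 0.366  0.0232] x [0.9885 0.1508 0.0073] z [ 0.1107 -0.691  -0.7143] F [-0.4203 -0.1108 -0.601 ] w 0.05304977350516666
q [-1.0345  1.158   0.1448  1.1935  0.3966  1.3931 -0.9814]
target [508.36 358.61  18.56] d [-1.31 -7.41 -4.63] w [-0.65  0.32 -0.27] |w| 0.7732939494824966 per [-1.31 -7.41 -4.63] [-0.65  0.32 -0.27]
```

```bash
python3 -m crank '[{"xyz":[-1,-7,-5],"angular":[-0.6,0.3,-0.3]},{"xyz":[0,0,0],"angular":[0,0,0]}]' ; python3 -m crank '[{"xyz":[0,0,0],"angular":[0,0,0]},{"xyz":[0,0,0],"angular":[0,0,0]},{"xyz":[0,0,0],"angular":[0,0,0]},{"xyz":[0,0,0],"angular":[0,0,0]}]' 0 110; python3 - <<'E'
from h import *
st()
delta([.5064,.3719,.032],rmat(8.4,45),0,1)
shot('wrist','w5.png')
E
```

```text
time_s: 9.1
eef_pos: [0.5091, 0.3609, 0.0192]
orientation: [2.354, 0.172, 0.074]
wrist_force: [-0.4, -0.4, -0.3]
gripper_width: 0.0529
time_s: 9.5
eef_pos: [0.5091, 0.3638, 0.0205]
orientation: [2.357, 0.173, 0.076]
wrist_force: [-0.2, -1.3, -1.8]
gripper_width: 0.0204
t 9.5 p [0.5091 0.3638 0.0205] x [0.989  0.1476 0.0038] z [ 0.1064 -0.6948 -0.7112] F [-0.2476 -1.3146 -1.8469] w 0.02038749378765687
q [-1.0328  1.1633  0.1449  1.1925  0.3957  1.3949 -0.9818]
target [508.36 358.61  18.56] d [-0.77 -5.18 -1.94] w [-0.36  0.17 -0.09] |w| 0.40979913087337616 per [-0.77 -5.18 -1.94] [-0.36  0.17 -0.09]
```

View pics/w5.png

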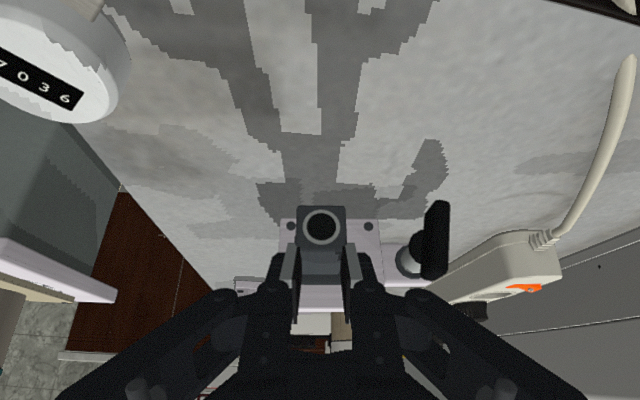

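```bash
python3 -m crank '[{"xyz":[0,0,0],"angular":[0,0,0]},{"xyz":[0,0,10],"angular":[0,0,0]},{"xyz":[0,0,15],"angular":[0,0,0]},{"xyz":[0,0,0],"angular":[0,0,0]}]'; python3 - <<'E'
from h import *
st()
shot('wrist','w6.png')
E
```

```text
time_s: 9.95
eef_pos: [0.5086, 0.3655, 0.0457]
orientation: [2.361, 0.175, 0.076]
wrist_force: [1.2, 0.0, -4.1]
gripper_width: 0.0207
t 9.95 p [0.5086 0.3655 0.0457] x [0.9889 0.1488 0.003 ] z [ 0.1062 -0.6917 -0.7143] F [ 1.2089  0.0097 -4.1278] w 0.020672607240317935
q [-1.0336  1.1283  0.1448  1.1959  0.3954  1.4195 -0.9667]
```

View pics/w6.png

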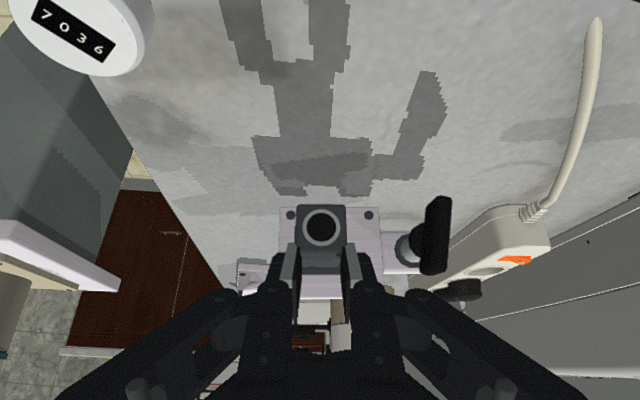

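```bash
cat >> h.py <<'E'
def car_R(azx):  # upright carrier, x axis azimuth deg
    a=np.radians(azx); x=np.array([np.cos(a),np.sin(a),0]); z=np.array([0,0,1.]); return np.c_[x,np.cross(z,x),z]
def grip_rel():
    az=np.radians(8.4); cy=np.array([np.cos(az),np.sin(az),0]); cz=np.array([-np.sin(az),np.cos(az),0]); cx=np.array([0,0,1.])
    Rc=np.c_[cx,cy,cz]; oc=np.array([.519,.3414,.032])-.032*cz
    Rt=R.from_rotvec([2.357,.173,.076]).as_matrix(); pt=np.array([.5091,.3638,.0205])
    return Rt.T@Rc, Rt.T@(oc-pt)
def car_now():
    s=r.sense(); C=R.from_rotvec(s['orientation']).as_matrix(); A,b=grip_rel()
    return C@A, np.array(s['eef_pos'])+C@b
def deltacar(Rc,oc,n=1):
    A,b=grip_rel(); M=Rc@A.T; p=np.asarray(oc)-M@b; delta(p,M,0,n,True)
E
python3 - <<'E'
from h import *
print(grip_rel()); print(car_now())
deltacar(car_R(-95),[.505,.295,.05],13)
E
```

```text
(array([[ 0.00358204,  0.99999261,  0.00139781],
       [ 0.70295113, -0.00152384, -0.71123652],
       [-0.71122913,  0.00353027, -0.70295139]]), array([0.00648495, 0.04762296, 0.03093215]))
(array([[ 0.00253465,  0.9890734 , -0.14740214],
       [-0.00413266,  0.14741172,  0.98906658],
       [ 0.99998825, -0.00189777,  0.00446114]]), array([0.52272707, 0.31127237, 0.05576339]))
target [499.51 307.02 105.61] d [ -8.55 -58.33  61.08] w [ 89.88   2.64 -10.68] |w| 90.54950203209236 per [-0.66 -4.49  4.7 ] [ 6.91  0.2  -0.82]
```

```bash
python3 -m crank '[{"xyz":[0,-5,25],"angular":[0,0,0]},{"xyz":[0,-5,25],"angular":[4,0,0]},{"xyz":[0,-5,20],"angular":[7,0,-0.8]},{"xyz":[0,-5,10],"angular":[7,0.2,-0.8]},{"xyz":[0,-5,0],"angular":[7,0.2,-0.8]},{"xyz":[0,-5,0],"angular":[7,0.2,-0.8]},{"xyz":[-1,-5,0],"angular":[7,0.2,-0.8]},{"xyz":[-1,-5,0],"angular":[7,0.2,-0.8]},{"xyz":[-1,-5,0],"angular":[7,0.2,-0.8]},{"xyz":[-1,-5,0],"angular":[7,0.2,-0.8]},{"xyz":[-1,-5,0],"angular":[7,0.2,-0.8]},{"xyz":[-1,-5,0],"angular":[7,0.2,-0.8]}]'; python3 - <<'E'
from h import *
st(); print(car_now())
deltacar(car_R(-95),[.505,.295,.05],4)
E
```

```text
time_s: 11.2
eef_pos: [0.4951, 0.3074, 0.1253]
orientation: [-2.614, 0.033, -0.095]
wrist_force: [-0.2, 0.1, -6.2]
gripper_width: 0.0205
t 11.2 p [0.4951 0.3074 0.1253] x [ 0.9973 -0.0416  0.0611] z [ 0.0738  0.5008 -0.8624] F [-0.1955  0.1177 -6.1955] w 0.020466750914113575
q [ 0.1508  0.6785 -0.6755  2.0815 -0.2494  0.2358 -0.1415]
(array([[-0.0526,  0.9975, -0.0467],
       [-0.9641, -0.0386,  0.2628],
       [ 0.2604,  0.0589,  0.9637]]), array([0.5036, 0.2814, 0.0751]))
target [499.51 307.02 105.61] d [  4.39  -0.33 -19.7 ] w [15.3   2.4  -2.32] |w| 15.657630186952474 per [ 1.1  -0.08 -4.92] [ 3.82  0.6  -0.58]
```

```bash
python3 -m crank '[{"xyz":[20,5,0],"angular":[0,0.5,-0.5]},{"xyz":[20,5,0],"angular":[0,0.5,-0.5]},{"xyz":[15,5,0],"angular":[3,0.5,-0.5]},{"xyz":[0,0,0],"angular":[4,0.5,-0.5]},{"xyz":[0,0,0],"angular":[4,0,0]},{"xyz":[0,0,0],"angular":[0,0,0]}]'; python3 - <<'E'
from h import *
st(); print(car_now())
deltacar(car_R(-95),[.55,.30,.01],4)
E
```

```text
time_s: 11.8
eef_pos: [0.5543, 0.2943, 0.1165]
orientation: [-2.43, 0.136, -0.038]
wrist_force: [-0.3, -1.0, -5.0]
gripper_width: 0.0201
t 11.8 p [0.5543 0.2943 0.1165] x [ 0.9941 -0.1084 -0.009 ] z [ 0.0637  0.6471 -0.7597] F [-0.3082 -1.0172 -5.0008] w 0.020139885586727524
q [ 0.3744  0.8736 -0.827   1.9676 -0.2792  0.2899 -0.0198]
(array([[-0.1037,  0.9944,  0.0193],
       [-0.9911, -0.1049,  0.0817],
       [ 0.0832, -0.0107,  0.9965]]), array([0.5585, 0.2777, 0.062 ]))
target [544.51 312.02  65.61] d [ -9.82  17.7  -50.92] w [ 4.69 -1.07  1.  ] |w| 4.9160155295371775 per [ -2.46   4.43 -12.73] [ 1.17 -0.27  0.25]
```

```bash
python3 -m crank '[{"xyz":[0,4,-13],"angular":[1.2,-0.3,0.2]},{"xyz":[0,4,-13],"angular":[1.2,-0.3,0.2]},{"xyz":[0,4,-13],"angular":[1.2,-0.3,0.2]},{"xyz":[0,4,-10],"angular":[1.2,-0.3,0.2]},{"xyz":[0,0,0],"angular":[0,0,0]}]'; python3 - <<'E'
from h import *
st(); print(car_now())
deltacar(car_R(-95),[.55,.30,.002],1)
shot('scene','s7.png')
b=cv2.imread('pics/s7.png'); cv2.imwrite('pics/s7z.png',cv2.resize(b[130:300,180:380],(706,600),interpolation=cv2.INTER_CUBIC))
E
```

```text
time_s: 12.3
eef_pos: [0.5537, 0.3074, 0.0684]
orientation: [-2.362, 0.106, -0.05]
wrist_force: [-0.9, -0.3, -3.8]
gripper_width: 0.0205
t 12.3 p [0.5537 0.3074 0.0684] x [ 0.9958 -0.0914  0.0044] z [ 0.0673  0.6986 -0.7123] F [-0.9068 -0.3322 -3.7582] w 0.02049469820276306
q [ 0.3384  0.9728 -0.7422  1.9885 -0.8129  0.2339  0.6088]
(array([[-0.0879,  0.9961, -0.0018],
       [-0.996 , -0.0879,  0.0135],
       [ 0.0133,  0.003 ,  0.9999]]), array([0.5593, 0.2946, 0.0129]))
target [544.51 312.02  57.61] d [ -9.24   4.61 -10.77] w [0.77 0.1  0.04] |w| 0.7828108668338293 per [ -9.24   4.61 -10.77] [0.77 0.1  0.04]
```

View pics/s7z.png

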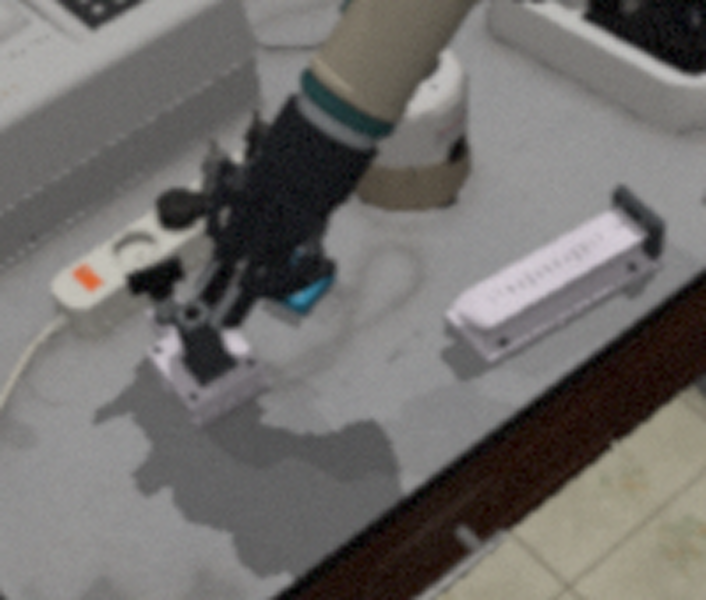

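```bash
python3 -m crank '[{"xyz":[0,0,-5],"angular":[0.7,0,0]},{"xyz":[0,0,-5],"angular":[0,0,0]},{"xyz":[0,0,-3],"angular":[0,0,0]}]'; python3 - <<'E'
from h import *
st(); print(car_now())
E
```

```text
time_s: 12.65
eef_pos: [0.5551, 0.3095, 0.0595]
orientation: [-2.353, 0.098, -0.055]
wrist_force: [-0.4, -0.6, -3.8]
gripper_width: 0.0203
t 12.65 p [0.5551 0.3095 0.0595] x [ 0.9961 -0.0871  0.0103] z [ 0.069   0.7054 -0.7055] F [-0.3898 -0.6034 -3.8299] w 0.020293235454441123
q [ 0.3301  0.9905 -0.7255  1.9869 -0.9116  0.2348  0.7268]
(array([[-0.0836,  0.9965, -0.0085],
       [-0.9965, -0.0836,  0.0044],
       [ 0.0036,  0.0089,  1.    ]]), array([0.5611, 0.2972, 0.004 ]))
```

```bash
python3 -m crank '[{"xyz":[0,0,-3],"angular":[0,0,0]},{"xyz":[0,0,-3],"angular":[0,0,0]},{"xyz":[0,0,0],"angular":[0,0,0]}]'; python3 - <<'E'
from h import *
st(); print(car_now())
E
```

```text
time_s: 12.95
eef_pos: [0.5548, 0.3113, 0.0569]
orientation: [-2.351, 0.091, -0.056]
wrist_force: [0.8, 0.6, -3.1]
gripper_width: 0.0206
t 12.95 p [0.5548 0.3113 0.0569] x [ 0.9965 -0.0831  0.0131] z [ 0.0682  0.707  -0.7039] F [ 0.765   0.6376 -3.0566] w 0.020634785657941336
q [ 0.322   0.9934 -0.7153  1.9865 -0.9535  0.2385  0.774 ]
(array([[-0.0795,  0.9968, -0.0115],
       [-0.9968, -0.0795,  0.0024],
       [ 0.0015,  0.0116,  0.9999]]), array([0.561 , 0.2992, 0.0013]))
```

```bash
python3 -m crank '[{"xyz":[0,0,-3],"angular":[0,0,0]},{"xyz":[0,0,0],"angular":[0,0,0]}]';  python3 -m crank '[{"xyz":[0,0,0],"angular":[0,0,0]},{"xyz":[0,0,0],"angular":[0,0,0]},{"xyz":[0,0,0],"angular":[0,0,0]}]' 0.55; python3 - <<'E'
from h import *
st()
shot('wrist','w8.png')
E
```

```text
time_s: 13.15
eef_pos: [0.5545, 0.3128, 0.0564]
orientation: [-2.347, 0.088, -0.056]
wrist_force: [0.2, -0.7, -2.8]
gripper_width: 0.0203
time_s: 13.45
eef_pos: [0.5551, 0.314, 0.0577]
orientation: [-2.345, 0.086, -0.058]
wrist_force: [-0.1, 0.1, 0.4]
gripper_width: 0.0469
t 13.45 p [0.5551 0.314  0.0577] x [ 0.9967 -0.0797  0.0156] z [ 0.0678  0.711  -0.6999] F [-0.123   0.0606  0.436 ] w 0.04687749391365155
q [ 0.3194  0.9948 -0.7146  1.9852 -0.9725  0.242   0.7958]
```

View pics/w8.png

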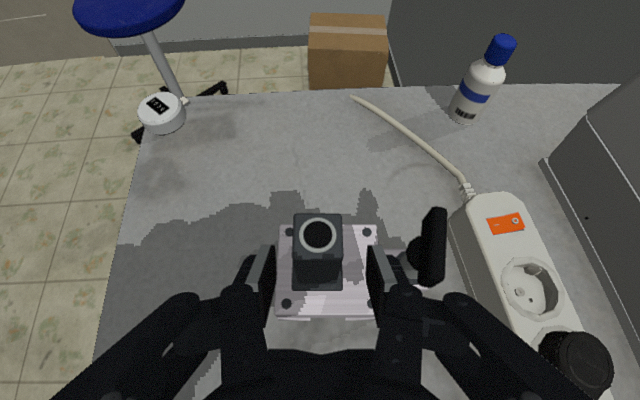

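```bash
python3 -m crank '[{"xyz":[-1,-11,11],"angular":[0,0,0]},{"xyz":[-2,-21,21],"angular":[0,0,0]},{"xyz":[-2,-25,25],"angular":[0,0,0]},{"xyz":[-2,-25,25],"angular":[0,0,0]},{"xyz":[-2,-20,35],"angular":[-4,0,0]},{"xyz":[-3,0,40],"angular":[-8,0,0]},{"xyz":[-3,0,40],"angular":[-8,0,0]},{"xyz":[-3,0,20],"angular":[-8,0,0]},{"xyz":[-3,0,0],"angular":[-8,0,0]},{"xyz":[0,0,0],"angular":[-8,0,0]},{"xyz":[0,0,0],"angular":[0,0,0]}]'; python3 - <<'E'
from h import *
st()
shot('wrist','w9.png')
E
```

```text
time_s: 14.6
eef_pos: [0.534, 0.211, 0.2775]
orientation: [-3.094, 0.089, -0.124]
wrist_force: [-0.6, 1.5, -0.4]
gripper_width: 0.0472
t 14.6 p [0.534  0.211  0.2775] x [ 0.9951 -0.0591  0.0789] z [ 0.0813  0.041  -0.9958] F [-0.6022  1.4612 -0.4429] w 0.04718602783327821
q [-0.4259  0.3848  0.0047  1.7211 -0.0072  0.9446 -0.4752]
```

View pics/w9.png

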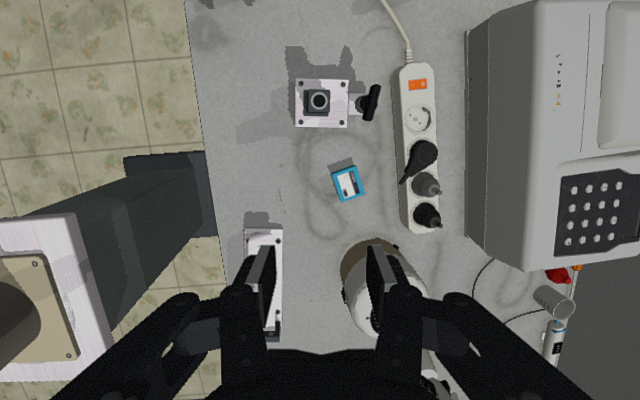

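```bash
python3 -m crank '[{"xyz":[0,30,-25],"angular":[-2.3,4.7,-2]},{"xyz":[0,25,-25],"angular":[0,0,0]},{"xyz":[0,0,0],"angular":[0,0,0]}]'; python3 - <<'E'
from h import *
st()
shot('wrist','w10.png')
E
python3 -m crank '[{"xyz":[-15,-45,10],"angular":[0,0,0]},{"xyz":[-20,-45,10],"angular":[0,0,0]},{"xyz":[-20,-45,10],"angular":[0,0,0]},{"xyz":[-10,-40,0],"angular":[0,0,0]},{"xyz":[0,0,0],"angular":[0,0,0]}]'; python3 - <<'E'
from h import *
st()
shot('wrist','w11.png')
E
```

```text
time_s: 14.95
eef_pos: [0.5332, 0.2603, 0.2253]
orientation: [3.136, -0.162, -0.01]
wrist_force: [-0.7, -0.1, 0.1]
gripper_width: 0.0466
t 14.95 p [0.5332 0.2603 0.2253] x [ 0.9947 -0.1028 -0.0063] z [-0.0064 -0.0007 -1.    ] F [-0.664  -0.0808  0.0895] w 0.046612450923151846
q [-0.5042  0.5194  0.0068  1.6415 -0.007   0.9867 -0.5973]
time_s: 15.5
eef_pos: [0.4678, 0.0695, 0.2588]
orientation: [3.135, -0.188, -0.004]
wrist_force: [-0.0, 0.1, 0.0]
gripper_width: 0.0471
t 15.5 p [0.4678 0.0695 0.2588] x [ 0.9928 -0.1195 -0.0024] z [-0.0025 -0.0007 -1.    ] F [-0.0062  0.1116  0.0332] w 0.047074943556816316
q [-0.2384  0.3018  0.0413  1.9078 -0.015   0.9349 -0.3098]
```

View pics/w10.png

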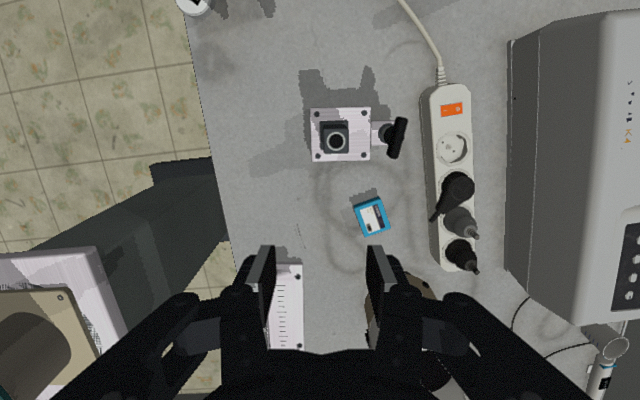

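View pics/w11.png

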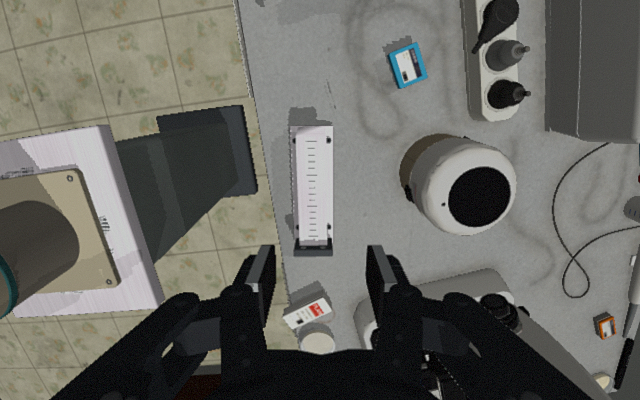

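```bash
python3 -m crank '[{"xyz":[0,15,-35],"angular":[0,0,0]},{"xyz":[0,15,-35],"angular":[0,0,0]},{"xyz":[0,0,0],"angular":[0,0,0]}]'; python3 - <<'E'
from h import *
st()
shot('wrist','w12.png')
a=cv2.imread('pics/w11.png');cv2.imwrite('pics/w11z.png',cv2.resize(a[115:265,280:350],(280*1,600),interpolation=cv2.INTER_CUBIC))
b=cv2.imread('pics/w12.png');cv2.imwrite('pics/w12f.png',b)
E
```

```text
time_s: 15.85
eef_pos: [0.472, 0.1, 0.1912]
orientation: [-3.13, 0.198, -0.012]
wrist_force: [-0.5, -0.6, -0.2]
gripper_width: 0.0469
t 15.85 p [0.472  0.1    0.1912] x [ 0.992  -0.1263  0.0075] z [ 0.0082  0.0052 -1.    ] F [-0.4818 -0.6151 -0.1775] w 0.04687749514367295
q [-0.2842  0.3954  0.0268  1.9881 -0.0195  0.7491 -0.3719]
```

View pics/w12.png

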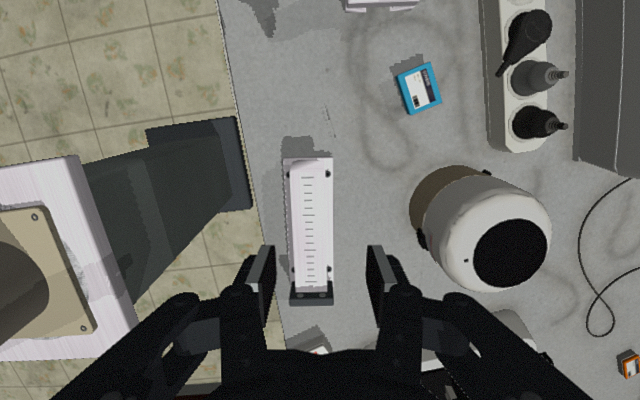

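View pics/w11z.png

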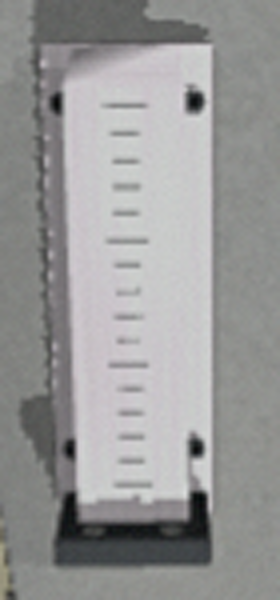

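```bash
python3 - <<'E'
from h import *
cl=cv2.createCLAHE(4,(4,4))
def en(fn,x0,x1,y0,y1,s,out):
    a=cv2.imread('pics/'+fn)[y0:y1,x0:x1]; g=cv2.cvtColor(a,cv2.COLOR_BGR2GRAY).astype(float)
    g=np.clip((g-110)*255/145,0,255).astype(np.uint8)
    g=cv2.resize(g,None,fx=s,fy=s,interpolation=cv2.INTER_CUBIC); cv2.imwrite('pics/'+out,cv2.applyColorMap(g,cv2.COLORMAP_JET))
en('w11.png',280,345,115,190,8,'e11a.png'); en('w11.png',280,345,190,265,8,'e11b.png')
en('w12.png',275,345,150,225,8,'e12a.png'); en('w12.png',275,345,230,305,8,'e12b.png')
A=np.hstack([cv2.copyMakeBorder(cv2.imread('pics/'+f),0,0,0,260-0 if 0 else 0,cv2.BORDER_CONSTANT) for f in ['e11a.png']])
E
```

```text
(no output)
```

View pics/e11a.png

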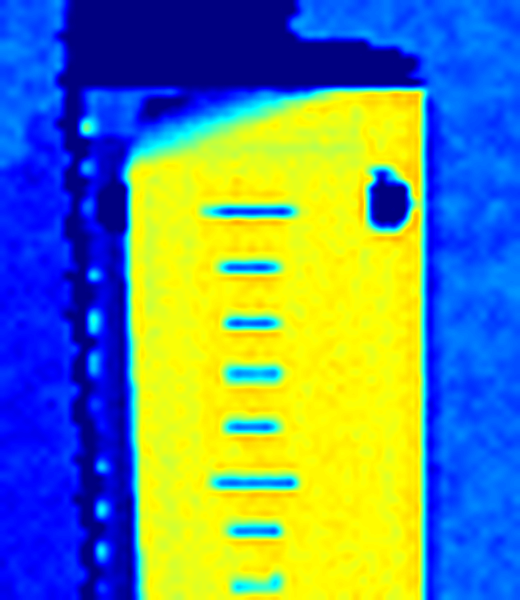

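View pics/e11b.png

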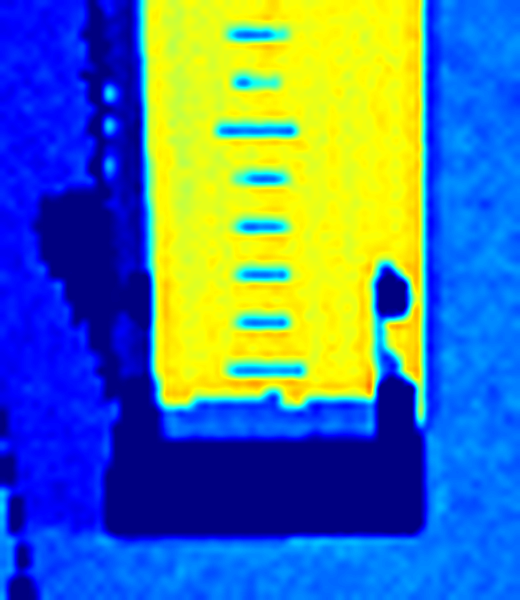

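View pics/e12a.png

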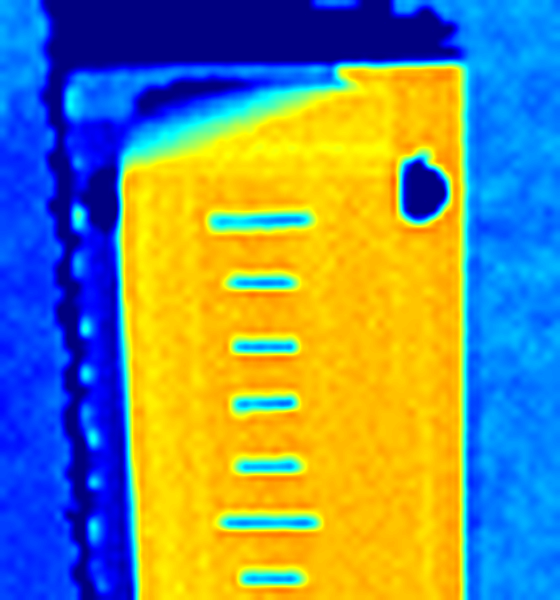

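View pics/e12b.png

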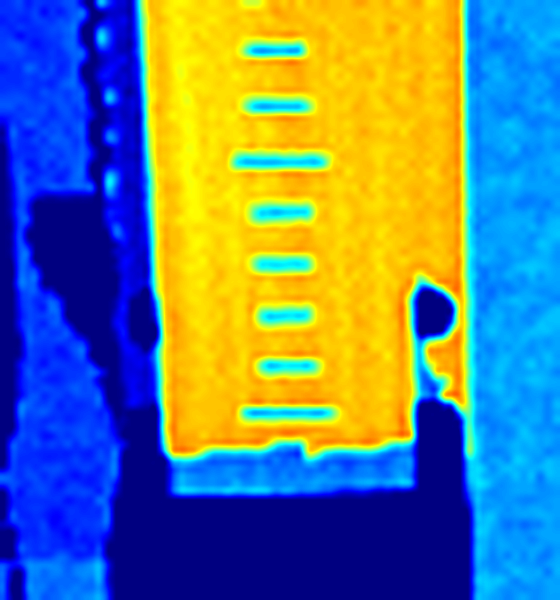

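```bash
python3 - <<'E'
from h import *
np.set_printoptions(precision=4,suppress=True)
def p(u,v,o): return zz([(u,v)],o,8)[0]
f={'t1':(p(249,211,(280,115)),p(261,220,(275,150))),'t6':(p(255,483,(280,115)),p(270,522,(275,150))),
'tl':(p(266,370,(280,190)),p(290,413,(275,230))),'stop':(p(268,437,(280,190)),p(291,491,(275,230))),
'L1':(p(128,165,(280,115)),p(120,165,(275,150))),'L2':(p(153,375,(280,190)),p(163,430,(275,230))),
'hR':(p(375,437,(280,190)),p(414,488,(275,230))),'hL':(p(160,437,(280,190)),p(170,493,(275,230))),
'footR0':(p(426,90,(280,115)),p(465,65,(275,150)))}
for k,(a,b) in f.items(): print(k,tri([('w11.png',a),('w12.png',b)]), onplane('w11.png',[a],.036)[0][:2],onplane('w12.png',[b],.036)[0][:2])
a,b=f['footR0'];print(onplane('w11.png',[a],.01)[0][:2],onplane('w12.png',[b],.01)[0][:2])
# foot right edge z=10
for u,v,o,fn in [(426,100,(280,115),'w11.png'),(427,420,(280,190),'w11.png'),(465,100,(275,150),'w12.png'),(469,440,(275,230),'w12.png')]: print('footR',onplane(fn,[p(u,v,o)],.010)[0][:2])
E
```

```text
t1 (array([0.458 , 0.1004, 0.0346]), [0.1, 0.1]) [0.458  0.1006] [0.4581 0.1007]
t6 (array([0.4528, 0.0545, 0.0323]), [0.0, 0.0]) [0.4531 0.0553] [0.4531 0.0558]
tl (array([ 0.4431, -0.0366,  0.0302]), [0.1, 0.1]) [ 0.4435 -0.034 ] [ 0.4438 -0.033 ]
stop (array([ 0.4421, -0.0472,  0.0361]), [0.1, 0.1]) [ 0.4421 -0.0473] [ 0.442  -0.0473]
L1 (array([0.4388, 0.1096, 0.0289]), [0.1, 0.1]) [0.4394 0.1103] [0.4397 0.111 ]
L2 (array([ 0.424 , -0.0306,  0.0405]), [0.3, 0.3]) [ 0.4231 -0.0326] [ 0.4235 -0.0335]
hR (array([ 0.4614, -0.0503,  0.0345]), [0.0, 0.0]) [ 0.4615 -0.0496] [ 0.4615 -0.0493]
hL (array([ 0.4228, -0.0446,  0.0369]), [0.1, 0.1]) [ 0.4226 -0.045 ] [ 0.4228 -0.0452]
footR0 (array([0.4895, 0.1144, 0.0109]), [0.1, 0.1]) [0.4887 0.1164] [0.489  0.1188]
[0.4894 0.1144] [0.4897 0.1143]
footR [0.4892 0.1127]
footR [ 0.4708 -0.06  ]
footR [0.4891 0.109 ]
footR [ 0.4705 -0.0588]
```

```bash
python3 - <<'E'
from h import *
a=cv2.imread('pics/w9.png');cv2.imwrite('pics/w9z.png',cv2.resize(a[70:140,285:385],None,fx=7,fy=7,interpolation=cv2.INTER_CUBIC))
b=cv2.imread('pics/w10.png');cv2.imwrite('pics/w10z.png',cv2.resize(b[95:175,300:415],None,fx=6,fy=6,interpolation=cv2.INTER_CUBIC))
E
```

```text
(no output)
```

View pics/w9z.png

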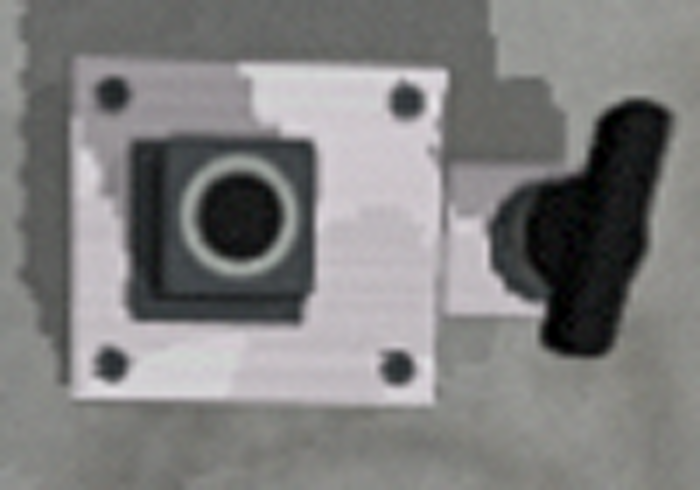

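View pics/w10z.png

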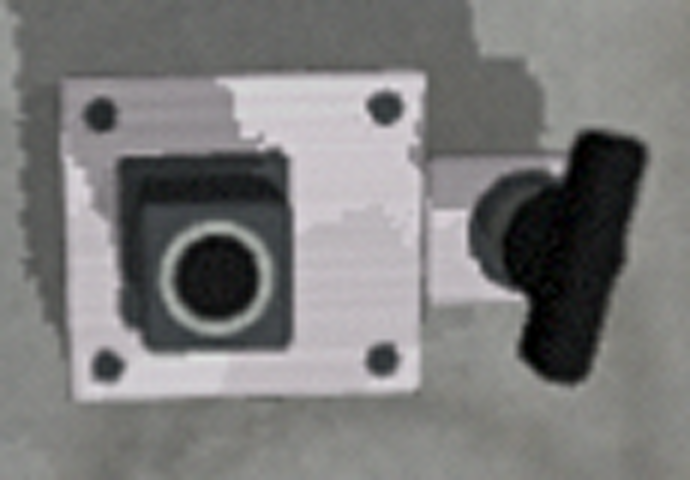

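```bash
python3 - <<'E'
from h import *
np.set_printoptions(precision=4,suppress=True)
A=zz([(239,216),(113,94),(406,101),(110,365),(398,369)],(285,70),7)
B=zz([(217,277),(100,114),(385,108),(107,366),(383,360)],(300,95),6)
S=[]
for i,(a,b) in enumerate(zip(A,B)):
    h=.092 if i==0 else .032
    X,e=tri([('w9.png',a),('w10.png',b)]); print(X,e,onplane('w9.png',[a],h)[0][:2],onplane('w10.png',[b],h)[0][:2]); S.append(onplane('w10.png',[b],h)[0][:2])
S=np.array(S); print('centre',S[1:].mean(0)); 
for i,j in [(1,2),(3,4)]: v=S[j]-S[i]; print('y az',np.degrees(np.arctan2(v[1],v[0])),np.linalg.norm(v))
for i,j in [(1,3),(2,4)]: v=S[j]-S[i]; print('x az',np.degrees(np.arctan2(v[1],v[0])),np.linalg.norm(v))
w=zz([(610,145),(552,370)],(300,95),6); X=onplane('w10.png',w,.084); print('wing',X, np.degrees(np.arctan2(*(X[0]-X[1])[[1,0]])))
E
```

```text
[0.5518 0.2993 0.0904] [0.1, 0.1] [0.5516 0.2992] [0.5518 0.2995]
[0.5336 0.3258 0.0298] [0.1, 0.1] [0.5336 0.3255] [0.5336 0.3259]
[0.5893 0.3214 0.032 ] [0.0, 0.0] [0.5893 0.3214] [0.5893 0.3214]
[0.5295 0.2756 0.0284] [0.1, 0.1] [0.5293 0.2756] [0.5297 0.2761]
[0.5859 0.2714 0.0302] [0.1, 0.1] [0.5856 0.2715] [0.5858 0.2717]
centre [0.5596 0.2988]
y az -4.590411899594197 0.055949279830087545
y az -4.511079802031097 0.056329222908358983
x az -94.49289868800327 0.04989973734905945
x az -94.0558824652156 0.0498238395215954
wing [[0.6205 0.3141 0.084 ]
 [0.6092 0.2765 0.084 ]] 73.35165760377589
```

```bash
python3 - <<'E'
from h import *
delta([.5518,.2993,.15],rmat(-4.5,0),0,5,True)
E
```

```text
target [551.8 299.3 150. ] d [ 78.18 200.37 -43.09] w [-0.29  0.65  2.82] |w| 2.909629058416913 per [15.64 40.07 -8.62] [-0.06  0.13  0.56]
```

```bash
python3 -m crank '[{"xyz":[17,43,-3],"angular":[-0.3,0.6,1]},{"xyz":[17,43,-5],"angular":[0,0,1]},{"xyz":[17,43,-5],"angular":[0,0,1]},{"xyz":[17,43,-5],"angular":[0,0,0]},{"xyz":[10,25,-10],"angular":[0,0,0]},{"xyz":[0,0,0],"angular":[0,0,0]}]'; python3 - <<'E'
from h import *
st(); delta([.5518,.2993,.043],rmat(-4.5,0),0,1,True)
E
```

```text
time_s: 16.5
eef_pos: [0.5614, 0.2985, 0.177]
orientation: [-3.133, 0.132, -0.023]
wrist_force: [-0.7, -0.7, -0.1]
gripper_width: 0.0468
t 16.5 p [0.5614 0.2985 0.177 ] x [ 0.9963 -0.0845  0.0144] z [ 0.0148  0.0047 -0.9999] F [-0.6554 -0.7083 -0.0958] w 0.04681348461606557
q [-0.5441  0.6198  0.0152  1.5995 -0.0068  0.9072 -0.6123]
target [551.8 299.3  43. ] d [  -9.64    0.8  -134.03] w [-0.27  0.85  0.34] |w| 0.9550671964095955 per [  -9.64    0.8  -134.03] [-0.27  0.85  0.34]
```

```bash
python3 -m crank '[{"xyz":[-5,0,-20],"angular":[-0.3,0.8,0.3]},{"xyz":[-5,1,-25],"angular":[0,0,0]},{"xyz":[0,0,0],"angular":[0,0,0]}]'; python3 - <<'E'
from h import *
st(); delta([.5518,.2993,.043],rmat(-4.5,0),0,1,True)
shot('wrist','w13.png')
E
```

```text
time_s: 16.8
eef_pos: [0.5538, 0.2965, 0.1347]
orientation: [3.139, -0.128, 0.008]
wrist_force: [-1.1, 0.6, -0.8]
gripper_width: 0.047
t 16.8 p [0.5538 0.2965 0.1347] x [ 0.9967 -0.0811  0.0049] z [ 0.0049 -0.0004 -1.    ] F [-1.1177  0.5997 -0.8403] w 0.046977589024426336
q [-0.5453  0.6636  0.0121  1.6496 -0.0063  0.8244 -0.6128]
target [551.8 299.3  43. ] d [ -2.04   2.78 -91.73] w [0.02 0.28 0.15] |w| 0.3207593817698193 per [ -2.04   2.78 -91.73] [0.02 0.28 0.15]
```

View pics/w13.png

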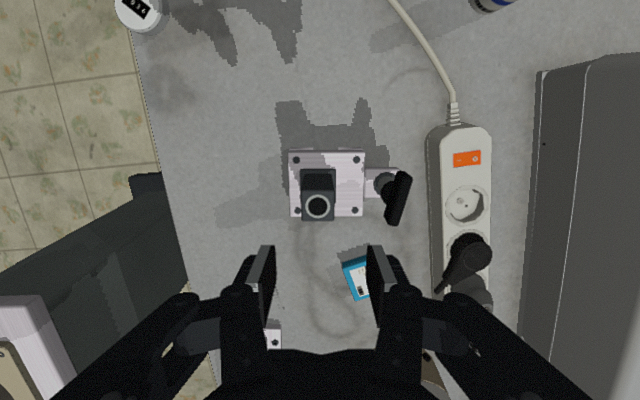

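```bash
python3 -m crank '[{"xyz":[-1,2,-22],"angular":[0,0.3,0.1]},{"xyz":[-1,1,-25],"angular":[0,0,0]},{"xyz":[0,0,-25],"angular":[0,0,0]},{"xyz":[0,0,-15],"angular":[0,0,0]},{"xyz":[0,0,0],"angular":[0,0,0]}]'; python3 - <<'E'
from h import *
st(); delta([.5518,.2993,.043],rmat(-4.5,0),0,1,True)
E
```

```text
time_s: 17.35
eef_pos: [0.5611, 0.2956, 0.0561]
orientation: [-3.134, 0.137, -0.023]
wrist_force: [-0.3, -0.5, -0.7]
gripper_width: 0.0472
t 17.35 p [0.5611 0.2956 0.0561] x [ 0.9961 -0.0873  0.0146] z [ 0.015   0.0042 -0.9999] F [-0.2535 -0.4893 -0.6708] w 0.04718471946373955
q [-0.538   0.7691  0.0109  1.6974 -0.0058  0.6601 -0.6131]
target [551.8 299.3  43. ] d [ -9.29   3.74 -13.12] w [-0.24  0.86  0.51] |w| 1.0260519282228988 per [ -9.29   3.74 -13.12] [-0.24  0.86  0.51]
```

```bash
python3 -m crank '[{"xyz":[-9,4,-8],"angular":[-0.2,0.9,0.5]},{"xyz":[0,0,-5],"angular":[0,0,0]},{"xyz":[0,0,0],"angular":[0,0,0]}]'; python3 - <<'E'
from h import *
st(); delta([.5518,.2993,.043],rmat(-4.5,0),0,1,True)
E
```

```text
time_s: 17.65
eef_pos: [0.5539, 0.3001, 0.0456]
orientation: [-3.136, 0.124, -0.004]
wrist_force: [-1.1, 0.3, -0.0]
gripper_width: 0.0469
t 17.65 p [0.5539 0.3001 0.0456] x [ 0.9969 -0.0791  0.0021] z [ 0.0024  0.0026 -1.    ] F [-1.0509  0.2597 -0.0157] w 0.04692350046835655
q [-0.5434  0.7842  0.005   1.7011 -0.0076  0.6529 -0.613 ]
target [551.8 299.3  43. ] d [-2.1  -0.77 -2.61] w [-0.15  0.13  0.04] |w| 0.20538095047962449 per [-2.1  -0.77 -2.61] [-0.15  0.13  0.04]
```

```bash
python3 -m crank '[{"xyz":[-2,-1,-2],"angular":[-0.2,0.1,0]},{"xyz":[0,0,0],"angular":[0,0,0]},{"xyz":[0,0,0],"angular":[0,0,0]},{"xyz":[0,0,0],"angular":[0,0,0]},{"xyz":[0,0,0],"angular":[0,0,0]}]' 0 70; python3 - <<'E'
from h import *
st()
E
python3 -m crank '[{"xyz":[0,0,15],"angular":[0,0,0]},{"xyz":[0,0,20],"angular":[0,0,0]},{"xyz":[0,0,20],"angular":[0,0,0]},{"xyz":[0,0,0],"angular":[0,0,0]}]'; python3 - <<'E'
from h import *
st(); shot('wrist','w14.png')
E
```

```text
time_s: 18.15
eef_pos: [0.5515, 0.2995, 0.0445]
orientation: [3.138, -0.123, 0.001]
wrist_force: [-0.6, 0.3, -1.6]
gripper_width: 0.0241
t 18.15 p [0.5515 0.2995 0.0445] x [ 0.9969 -0.0784  0.0007] z [ 0.0006 -0.0007 -1.    ] F [-0.6397  0.2994 -1.5979] w 0.024094445754691222
q [-0.547   0.7846  0.0068  1.7053 -0.0064  0.6516 -0.6156]
time_s: 18.55
eef_pos: [0.5503, 0.2985, 0.1019]
orientation: [3.137, -0.124, -0.003]
wrist_force: [1.5, 1.4, -3.5]
gripper_width: 0.0245
t 18.55 p [0.5503 0.2985 0.1019] x [ 0.9969 -0.0787 -0.0019] z [-0.0021 -0.0025 -1.    ] F [ 1.4838  1.3984 -3.5367] w 0.024460289962115425
q [-0.5481  0.7056  0.0092  1.6735 -0.0071  0.7656 -0.6148]
```

View pics/w14.png

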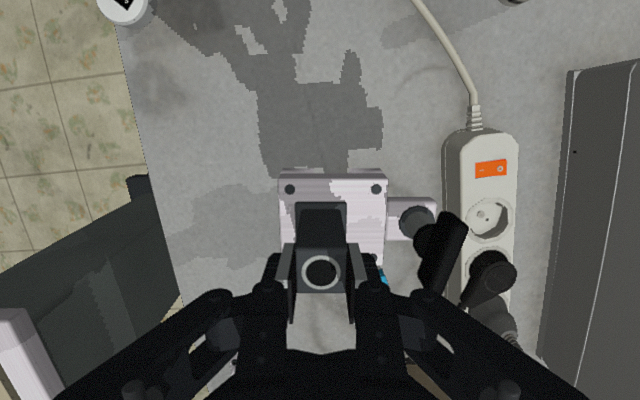

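```bash
cat >> h.py <<'E'
RO=np.array([.4505,.0303]); RA=-96.2
rx=np.array([np.cos(np.radians(RA)),np.sin(np.radians(RA))]); ry=np.array([-rx[1],rx[0]])
def rail(x,y=0): return RO+x*rx+y*ry
def railnow():
    s=r.sense(); v=np.array(s['eef_pos'][:2])-RO; M=R.from_rotvec(s['orientation']).as_matrix()
    print('carrier est rail x %.1f y %.1f z %.1f jawaz %.2f'%(v@rx*1e3,v@ry*1e3+8,(s['eef_pos'][2]-.0445)*1e3,np.degrees(np.arctan2(M[1,0],M[0,0]))),'F rail',np.round([s['wrist_force'][:2]@rx,s['wrist_force'][:2]@ry,s['wrist_force'][2]],1),'tau',np.round(s['ft_torque'],2))
def trail(x,z,y=0,n=1):
    p=rail(x,y-.008); delta([p[0],p[1],z+.0445],rmat(RA+90,0),0,n,True)
E
python3 - <<'E'
from h import *
print(rx,ry,rail(-.09),rail(.046)); trail(-.14,.045,0,5)
E
```

```text
[-0.10799936 -0.99415096] [ 0.99415096 -0.10799936] [0.46021994 0.11977359] [ 0.44553203 -0.01543094]
target [457.67 170.35  89.5 ] d [ -91.61 -127.6   -10.95] w [ 0.21 -0.24 -1.69] |w| 1.7202069045609631 per [-18.32 -25.52  -2.19] [ 0.04 -0.05 -0.34]
```

```bash
python3 -m crank '[{"xyz":[-15,-21,0],"angular":[0.2,-0.2,-0.6]},{"xyz":[-20,-28,-2],"angular":[0,0,-0.6]},{"xyz":[-20,-28,-2],"angular":[0,0,-0.5]},{"xyz":[-20,-28,-2],"angular":[0,0,0]},{"xyz":[-10,-15,-2],"angular":[0,0,0]},{"xyz":[0,0,0],"angular":[0,0,0]}]'; python3 - <<'E'
from h import *
st(); railnow(); trail(-.14,.0225); shot('top','t15.png'); shot('scene','s15.png'); shot('wrist','w15.png')
E
```

```text
time_s: 19.2
eef_pos: [0.4567, 0.1735, 0.0886]
orientation: [3.135, -0.17, -0.011]
wrist_force: [-0.2, -0.2, -4.2]
gripper_width: 0.0241
t 19.2 p [0.4567 0.1735 0.0886] x [ 0.9941 -0.1079 -0.0069] z [-0.0071 -0.0021 -1.    ] F [-0.1932 -0.2441 -4.1533] w 0.02405382566868172
q [-0.4199  0.5742  0.0003  2.0564 -0.0023  0.5184 -0.5258]
carrier est rail x -143.0 y -1.3 z 44.1 jawaz -6.20 F rail [ 0.3 -0.2 -4.2] tau [0.06 0.04 0.02]
target [457.67 170.35  67.  ] d [  0.99  -3.15 -21.65] w [ 0.12 -0.41 -0.  ] |w| 0.42618313400329055 per [  0.99  -3.15 -21.65] [ 0.12 -0.41 -0.  ]
```

View pics/w15.png

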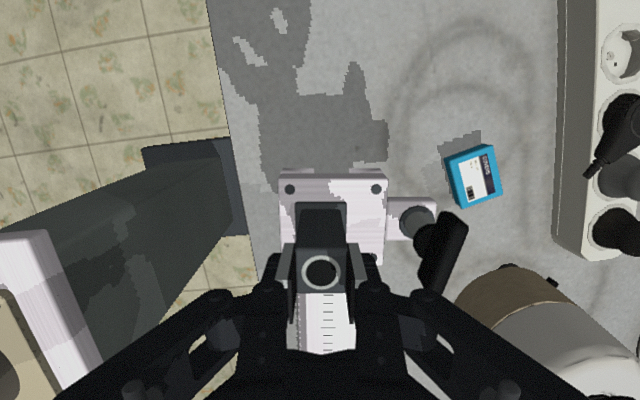

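View pics/s15.png

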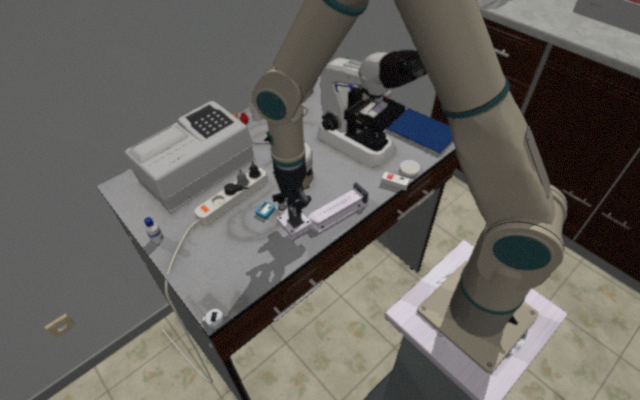

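```bash
python3 - <<'E'
from h import *
np.set_printoptions(precision=4,suppress=True)
print(tri([('w11.png',(480,197)),('w12.png',(510,253))]))
print(tri([('w11.png',(449,197)),('w12.png',(473,258))]))
print(onplane('w12.png',[(410,212),(417,225)],0.0),onplane('w12.png',[(419,240)],0.10))
E
python3 -m crank '[{"xyz":[1,-1,-10],"angular":[0.1,-0.4,0]},{"xyz":[0,0,-10],"angular":[0,0,0]},{"xyz":[0,0,0],"angular":[0,0,0]}]'; python3 - <<'E'
from h import *
st(); railnow(); trail(-.135,.0225)
E
```

```text
(array([0.6309, 0.0349, 0.1375]), [0.2, 0.2])
(array([0.5913, 0.0439, 0.1518]), [1.0, 1.0])
[[0.5816 0.0294 0.    ]
 [0.5902 0.0099 0.    ]] [[0.562  0.0392 0.1   ]]
time_s: 19.65
eef_pos: [0.4652, 0.1817, 0.0689]
orientation: [-3.129, 0.158, -0.016]
wrist_force: [-0.2, 0.9, -3.9]
gripper_width: 0.0242
t 19.65 p [0.4652 0.1817 0.0689] x [ 0.9949 -0.1008  0.0098] z [ 0.0107  0.0078 -0.9999] F [-0.232   0.9493 -3.8723] w 0.024225058751900536
q [-0.4243  0.6126 -0.0033  2.0613 -0.0017  0.4548 -0.5265]
carrier est rail x -152.1 y 6.3 z 24.4 jawaz -5.79 F rail [-0.9 -0.3 -3.9] tau [-0.03  0.14 -0.02]
target [457.13 165.37  67.  ] d [ -8.07 -16.37  -1.86] w [-0.44  0.61 -0.42] |w| 0.8639051212827545 per [ -8.07 -16.37  -1.86] [-0.44  0.61 -0.42]
```

```bash
python3 -m crank '[{"xyz":[-8,-10,-2],"angular":[-0.4,0.6,-0.4]},{"xyz":[0,0,0],"angular":[0,0,0]}]'; python3 - <<'E'
from h import *
st(); railnow(); trail(-.13,.0225)
E
```

```text
time_s: 19.85
eef_pos: [0.4568, 0.1721, 0.0663]
orientation: [-3.137, 0.168, 0.002]
wrist_force: [-0.9, -0.5, -4.0]
gripper_width: 0.0242
t 19.85 p [0.4568 0.1721 0.0663] x [ 0.9943 -0.1067 -0.0013] z [-0.0013  0.0002 -1.    ] F [-0.8803 -0.4503 -4.0377] w 0.024206202979954017
q [-0.4168  0.6117 -0.0006  2.0785 -0.0007  0.4524 -0.5236]
carrier est rail x -141.6 y -1.0 z 21.8 jawaz -6.13 F rail [ 0.5 -0.8 -4. ] tau [-0.05  0.13 -0.01]
target [456.59 160.4   67.  ] d [ -0.22 -11.67   0.66] w [-0.01 -0.07 -0.07] |w| 0.10310651733154659 per [ -0.22 -11.67   0.66] [-0.01 -0.07 -0.07]
```

```bash
python3 -m crank '[{"xyz":[0.5,-8,0.7],"angular":[0,0,0]},{"xyz":[-0.5,-8,0],"angular":[0,0,0]},{"xyz":[0,0,0],"angular":[0,0,0]}]'; python3 - <<'E'
from h import *
st(); railnow(); trail(-.12,.0225)
E
```

```text
time_s: 20.15
eef_pos: [0.4575, 0.1546, 0.0677]
orientation: [-3.137, 0.168, -0.0]
wrist_force: [0.7, -0.2, -4.1]
gripper_width: 0.024
t 20.15 p [0.4575 0.1546 0.0677] x [ 0.9943 -0.107   0.0001] z [ 0.0002  0.0003 -1.    ] F [ 0.7008 -0.175  -4.098 ] w 0.024024767913371724
q [-0.3807  0.604  -0.0046  2.0927  0.0054  0.4446 -0.4966]
carrier est rail x -124.4 y 1.5 z 23.2 jawaz -6.14 F rail [ 0.1  0.7 -4.1] tau [-0.02  0.1   0.04]
target [455.51 150.46  67.  ] d [-1.95 -4.17 -0.7 ] w [-0.02  0.01 -0.06] |w| 0.06169512538378751 per [-1.95 -4.17 -0.7 ] [-0.02  0.01 -0.06]
```

```bash
python3 -m crank '[{"xyz":[-2,-4,-0.7],"angular":[0,0,0]},{"xyz":[-0.5,-5,0],"angular":[0,0,0]},{"xyz":[-0.5,-5,0],"angular":[0,0,0]}]'; python3 - <<'E'
from h import *
st(); railnow(); trail(-.10,.0225); shot('wrist','w16.png')
E
```

```text
time_s: 20.45
eef_pos: [0.4548, 0.1401, 0.0675]
orientation: [-3.136, 0.168, -0.002]
wrist_force: [0.5, -0.9, -4.1]
gripper_width: 0.024
t 20.45 p [0.4548 0.1401 0.0675] x [ 0.9943 -0.107   0.0015] z [ 0.0016  0.0013 -1.    ] F [ 0.4646 -0.9062 -4.1342] w 0.02398620860437622
q [-0.3512  0.5977 -0.0086  2.1125  0.0099  0.4294 -0.4745]
carrier est rail x -109.6 y 0.5 z 23.0 jawaz -6.14 F rail [ 0.9  0.6 -4.1] tau [-0.04  0.06  0.02]
target [453.35 130.58  67.  ] d [-1.49 -9.48 -0.46] w [-0.08  0.09 -0.06] |w| 0.13295461369164474 per [-1.49 -9.48 -0.46] [-0.08  0.09 -0.06]
```

View pics/w16.png

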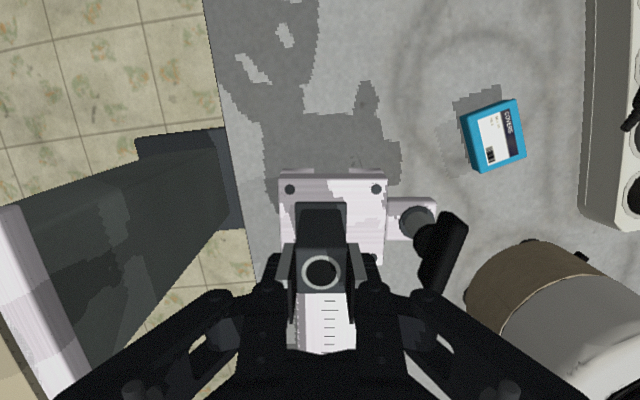

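```bash
python3 -m crank '[{"xyz":[-1.5,-8,-0.5],"angular":[0,0,0]},{"xyz":[-1,-8,0],"angular":[0,0,0]},{"xyz":[-1,-8,0],"angular":[0,0,0]}]'; python3 - <<'E'
from h import *
st(); railnow(); trail(-.06,.0225)
E
```

```text
time_s: 20.8
eef_pos: [0.4512, 0.1141, 0.067]
orientation: [-3.136, 0.168, -0.003]
wrist_force: [-0.2, -0.1, -3.5]
gripper_width: 0.0242
t 20.8 p [0.4512 0.1141 0.067 ] x [ 0.9943 -0.1067  0.0019] z [ 0.002   0.0012 -1.    ] F [-0.1516 -0.108  -3.5192] w 0.024166271848722352
q [-0.2972  0.5894 -0.0149  2.1402  0.0195  0.4098 -0.4343]
carrier est rail x -83.4 y -0.3 z 22.5 jawaz -6.12 F rail [ 0.1 -0.1 -3.5] tau [ 0.04 -0.04  0.02]
target [449.03  90.81  67.  ] d [ -2.2  -23.27   0.02] w [-0.07  0.11 -0.08] |w| 0.1539847660543572 per [ -2.2  -23.27   0.02] [-0.07  0.11 -0.08]
```

```bash
python3 -m crank '[{"xyz":[-1.2,-13,0],"angular":[0,0,0]},{"xyz":[-1.3,-13,0],"angular":[0,0,0]},{"xyz":[-1.3,-13,0],"angular":[0,0,0]},{"xyz":[-1.3,-13,0],"angular":[0,0,0]}]'; python3 - <<'E'
from h import *
st(); railnow(); trail(0,.0225)
E
```

```text
time_s: 21.2
eef_pos: [0.4454, 0.0587, 0.067]
orientation: [-3.136, 0.167, -0.003]
wrist_force: [-0.2, -0.3, -3.4]
gripper_width: 0.0241
t 21.2 p [0.4454 0.0587 0.067 ] x [ 0.9943 -0.1063  0.0017] z [ 0.0019  0.0011 -1.    ] F [-0.1995 -0.291  -3.3918] w 0.024114508549609854
q [-0.1716  0.5758 -0.0302  2.1812  0.042   0.383  -0.3424]
carrier est rail x -27.7 y -0.1 z 22.5 jawaz -6.10 F rail [ 0.3 -0.2 -3.4] tau [ 0.04 -0.    0.06]
target [442.55  31.16  67.  ] d [ -2.88 -27.5   -0.02] w [-0.07  0.11 -0.1 ] |w| 0.15963265740816984 per [ -2.88 -27.5   -0.02] [-0.07  0.11 -0.1 ]
```

```bash
python3 -m crank '[{"xyz":[-1.3,-13,0],"angular":[0,0,0]},{"xyz":[-1.3,-13,0],"angular":[0,0,0]},{"xyz":[-1.3,-13,0],"angular":[0,0,0]},{"xyz":[-1,-10,0],"angular":[0,0,-0.1]}]'; python3 - <<'E'
from h import *
st(); railnow(); trail(.046,.0225)
E
```

```text
time_s: 21.6
eef_pos: [0.4396, 0.0046, 0.0672]
orientation: [-3.136, 0.174, -0.003]
wrist_force: [-0.5, 1.4, -2.9]
gripper_width: 0.0241
t 21.6 p [0.4396 0.0046 0.0672] x [ 0.9939 -0.1106  0.0017] z [ 0.0018  0.0002 -1.    ] F [-0.5256  1.362  -2.9466] w 0.024130217146972333
q [-0.0434  0.5677 -0.0438  2.2054  0.0652  0.3678 -0.2519]
carrier est rail x 26.8 y -0.1 z 22.7 jawaz -6.35 F rail [-1.3 -0.7 -2.9] tau [0.03 0.06 0.01]
target [437.58 -14.57  67.  ] d [ -1.98 -19.13  -0.19] w [-0.01  0.1   0.15] |w| 0.18304807209602983 per [ -1.98 -19.13  -0.19] [-0.01  0.1   0.15]
```

```bash
python3 -m crank '[{"xyz":[-0.7,-7,0],"angular":[0,0,0.1]},{"xyz":[-0.5,-5,0],"angular":[0,0,0]},{"xyz":[-0.3,-3,0],"angular":[0,0,0]},{"xyz":[-0.3,-3,0],"angular":[0,0,0]}]'; python3 - <<'E'
from h import *
st(); railnow()
E
```

```text
time_s: 22.0
eef_pos: [0.4374, -0.0159, 0.0673]
orientation: [-3.136, 0.174, -0.003]
wrist_force: [0.7, 0.9, -2.2]
gripper_width: 0.0241
t 22.0 p [ 0.4374 -0.0159  0.0673] x [ 0.9939 -0.1106  0.0017] z [ 0.0017  0.0002 -1.    ] F [ 0.7332  0.8857 -2.2345] w 0.02411393262610148
q [ 0.0074  0.5661 -0.0499  2.21    0.0747  0.3653 -0.2153]
carrier est rail x 47.3 y -0.0 z 22.8 jawaz -6.35 F rail [-1.   0.6 -2.2] tau [0.39 0.15 0.  ]
```

```bash
python3 -m crank '[{"xyz":[-0.3,-3,0],"angular":[0,0,0]},{"xyz":[0,-2,0],"angular":[0,0,0]}]'; python3 - <<'E'
from h import *
st(); railnow(); shot('wrist','w17.png')
E
```

```text
time_s: 22.2
eef_pos: [0.4373, -0.0167, 0.0675]
orientation: [-3.132, 0.168, -0.003]
wrist_force: [-0.8, 4.9, -5.1]
gripper_width: 0.0245
t 22.2 p [ 0.4373 -0.0167  0.0675] x [ 0.9943 -0.1067  0.0018] z [ 0.0023  0.0047 -1.    ] F [-0.7569  4.9028 -5.1359] w 0.02452726882760965
q [ 0.0187  0.5655 -0.0578  2.2102  0.0737  0.3651 -0.2057]
carrier est rail x 48.1 y -0.0 z 23.0 jawaz -6.12 F rail [-4.8 -1.3 -5.1] tau [ 1.39  0.12 -0.06]
```

View pics/w17.png

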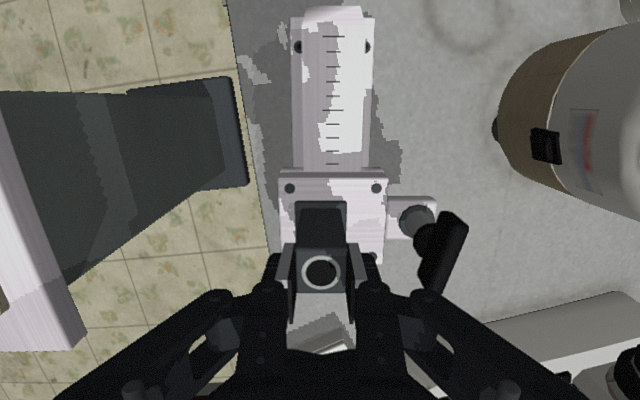

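```bash
python3 -m crank '[{"xyz":[0,0,-1],"angular":[0,0,0]},{"xyz":[0,0,0],"angular":[0,0,0]}]'; python3 -m crank '[{"xyz":[0,0,0],"angular":[0,0,0]},{"xyz":[0,0,0],"angular":[0,0,0]},{"xyz":[0,0,0],"angular":[0,0,0]}]' 0.55; python3 - <<'E'
from h import *
st(); railnow()
E
```

```text
time_s: 22.45
eef_pos: [0.4375, -0.0155, 0.0665]
orientation: [-3.132, 0.164, -0.003]
wrist_force: [-0.4, -0.5, -4.6]
gripper_width: 0.0243
time_s: 22.75
eef_pos: [0.4387, -0.0162, 0.067]
orientation: [-3.132, 0.164, -0.007]
wrist_force: [0.6, 0.5, -0.0]
gripper_width: 0.0473
t 22.75 p [ 0.4387 -0.0162  0.067 ] x [ 0.9945 -0.1046  0.0043] z [ 0.0048  0.0046 -1.    ] F [ 0.5717  0.4932 -0.0039] w 0.04725105605808853
q [ 0.0175  0.5668 -0.0576  2.2095  0.0748  0.362  -0.2056]
carrier est rail x 47.6 y 1.3 z 22.5 jawaz -6.00 F rail [-0.6  0.5 -0. ] tau [ 0.04  0.01 -0.03]
```

```bash
python3 -m crank '[{"xyz":[-1,0,8],"angular":[0,0,0]},{"xyz":[0,0,20],"angular":[0,0,0]},{"xyz":[0,0,30],"angular":[0,0,0]},{"xyz":[0,0,35],"angular":[0,0,0]},{"xyz":[10,0,30],"angular":[0,0,0]},{"xyz":[20,0,10],"angular":[0,0,0]},{"xyz":[0,0,0],"angular":[0,0,0]}]'; python3 - <<'E'
from h import *
st(); shot('wrist','w18.png')
E
python3 -m crank '[{"xyz":[10,25,25],"angular":[0,0,0]},{"xyz":[10,25,15],"angular":[0,0,0]},{"xyz":[0,0,0],"angular":[0,0,0]}]'; python3 - <<'E'
from h import *
st(); shot('wrist','w19.png')
E
```

```text
time_s: 23.45
eef_pos: [0.4669, -0.0172, 0.2093]
orientation: [-3.133, 0.166, -0.01]
wrist_force: [-0.1, -0.5, 0.2]
gripper_width: 0.0475
t 23.45 p [ 0.4669 -0.0172  0.2093] x [ 0.9944 -0.1057  0.0064] z [ 0.0068  0.0037 -1.    ] F [-0.144  -0.5301  0.2167] w 0.04752180576318042
q [ 0.0452  0.3511 -0.0874  1.9977  0.0375  0.7874 -0.169 ]
time_s: 23.8
eef_pos: [0.4788, 0.0325, 0.247]
orientation: [-3.135, 0.171, 0.01]
wrist_force: [0.1, 0.3, 0.1]
gripper_width: 0.0471
t 23.8 p [0.4788 0.0325 0.247 ] x [ 0.994  -0.1089 -0.0066] z [-0.0064  0.0024 -1.    ] F [0.0693 0.3388 0.0666] w 0.04712005460942518
q [-0.0488  0.3293 -0.1     1.9028  0.0366  0.9173 -0.275 ]
```

View pics/w18.png

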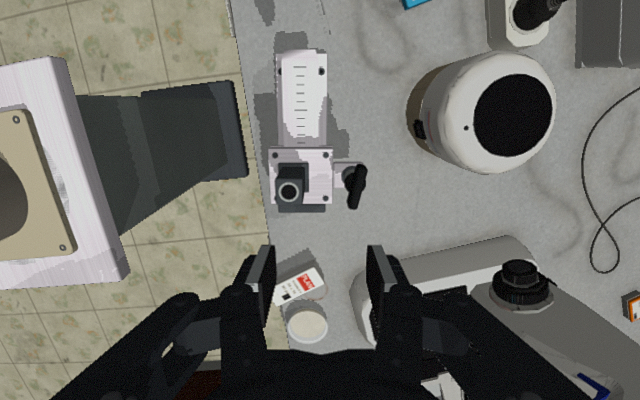

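View pics/w19.png

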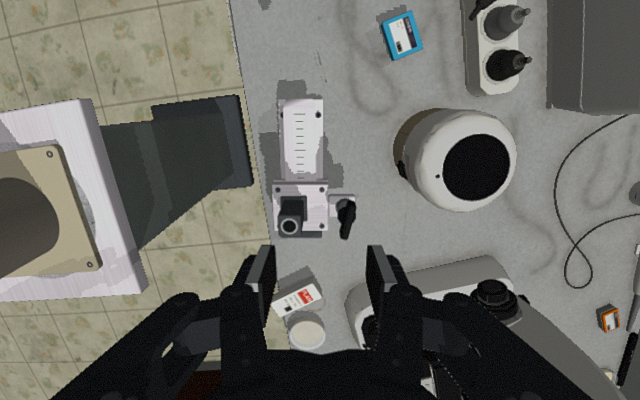

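```bash
python3 - <<'E'
from h import *
a=cv2.imread('pics/w18.png')[140:225,260:380];cv2.imwrite('pics/w18z.png',cv2.resize(a,None,fx=6,fy=6,interpolation=cv2.INTER_CUBIC))
a=cv2.imread('pics/w19.png')[175:250,260:370];cv2.imwrite('pics/w19z.png',cv2.resize(a,None,fx=7,fy=7,interpolation=cv2.INTER_CUBIC))
E
```

```text
(no output)
```

View pics/w18z.png

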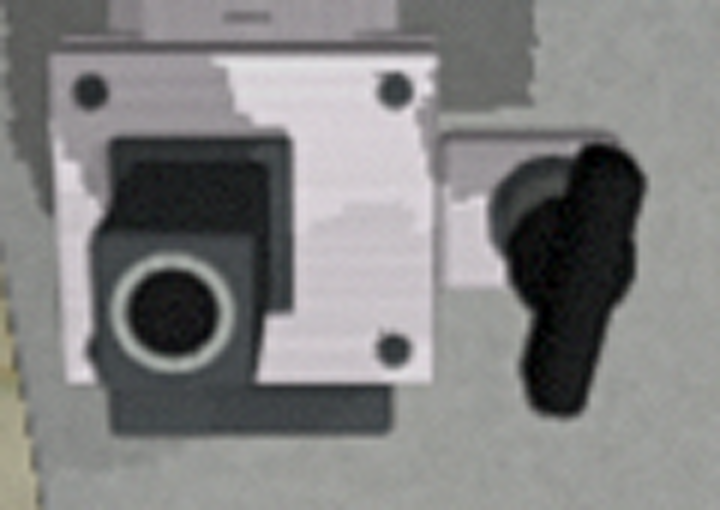

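View pics/w19z.png

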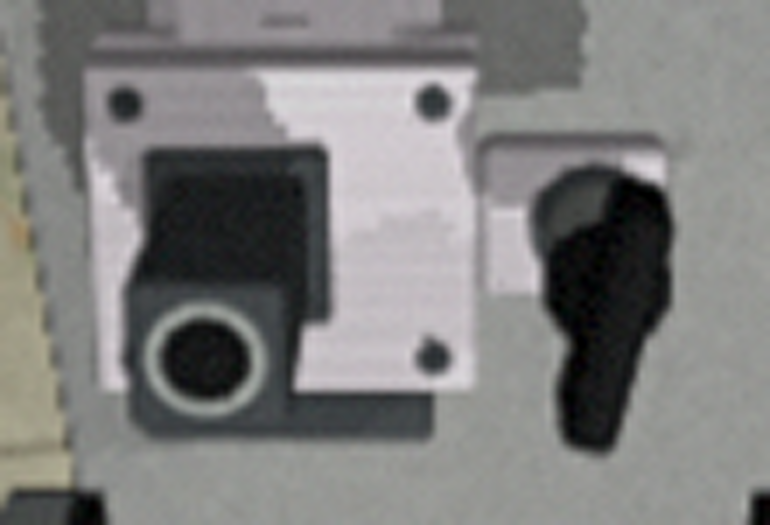

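```bash
python3 - <<'E'
from h import *
np.set_printoptions(precision=4,suppress=True)
A=zz([(91,91),(395,90),(394,350),(173,312),(608,170),(557,390)],(260,140),6)
B=zz([(125,104),(433,103),(433,357),(207,360),(640,205),(592,430)],(260,175),7)
for i,(a,b) in enumerate(zip(A,B)):
    X,e=tri([('w18.png',a),('w19.png',b)]); h=[.053,.053,.053,.113,.105,.105][i]
    pa,pb=onplane('w18.png',[a],h)[0],onplane('w19.png',[b],h)[0]
    v=(pa[:2]+pb[:2])/2-RO; print(X,e,pa[:2],pb[:2],'rail',v@rx*1e3,v@ry*1e3)
    if i==4: W=(pa+pb)/2
    if i==5: w=W-(pa+pb)/2; print('wing az',np.degrees(np.arctan2(w[1],w[0])),np.linalg.norm(w),'ctr',(W+(pa+pb)/2)/2)
print(rail(.046,.058))
E
```

```text
[0.4203 0.0119 0.0545] [0.1, 0.1] [0.4201 0.0116] [0.4199 0.0115] rail 21.926826743212715 -28.30636443642367
[0.4756 0.006  0.0541] [0.0, 0.0] [0.4756 0.0058] [0.4756 0.0057] rail 21.70690113363163 27.608258820988535
[ 0.4703 -0.0441  0.0524] [0.1, 0.1] [ 0.4704 -0.0439] [ 0.4702 -0.0438] rail 71.61200284959672 27.684292234694414
[ 0.4378 -0.0147  0.1151] [0.1, 0.1] [ 0.4374 -0.0152] [ 0.4376 -0.0156] rail 46.82819934061136 -7.998875855350298
[ 0.5092 -0.0051  0.0897] [0.0, 0.0] [ 0.5074 -0.0017] [0.5082 0.0002] rail 24.694864384066886 60.32839919378371
[ 0.497  -0.0371  0.1061] [0.4, 0.4] [ 0.4967 -0.0373] [ 0.4973 -0.0378] rail 62.415553885345695 53.58242496602564
wing az 73.66040755031295 0.03831916732828966 ctr [ 0.5024 -0.0192  0.105 ]
[ 0.5032 -0.0217]
```

```bash
python3 - <<'E'
from h import *
delta([.503,-.0215,.13],rmat(-17.5,0),0,4,True)
E
```

```text
target [503.  -21.5 130. ] d [  25.59  -51.94 -116.02] w [ -0.09  -0.51 -11.15] |w| 11.161987459728243 per [  6.4  -12.99 -29.  ] [-0.02 -0.13 -2.79]
```

```bash
python3 -m crank '[{"xyz":[6,-15,-20],"angular":[0,-0.5,-2.8]},{"xyz":[6,-15,-28],"angular":[0,0,-2.8]},{"xyz":[6,-15,-28],"angular":[0,0,-2.8]},{"xyz":[2,-5,-25],"angular":[0,0,-2.8]},{"xyz":[0,0,0],"angular":[0,0,0]}]'; python3 - <<'E'
from h import *
st(); delta([.503,-.0215,.13],rmat(-17.5,0),0,1,True)
E
```

```text
time_s: 24.35
eef_pos: [0.4878, -0.0257, 0.1376]
orientation: [3.098, -0.493, -0.019]
wrist_force: [-0.8, -0.1, 0.0]
gripper_width: 0.0467
t 24.35 p [ 0.4878 -0.0257  0.1376] x [ 0.9505 -0.3104 -0.011 ] z [-0.0124 -0.0026 -0.9999] F [-0.8409 -0.061   0.0452] w 0.04672882290970843
q [ 0.0119  0.4938 -0.0268  2.0102  0.025   0.6503 -0.3474]
target [503.  -21.5 130. ] d [15.25  4.17 -7.63] w [ 0.15 -0.71  0.58] |w| 0.9308009144029997 per [15.25  4.17 -7.63] [ 0.15 -0.71  0.58]
```

```bash
python3 -m crank '[{"xyz":[14,4,-2],"angular":[0.1,-0.7,0.5]},{"xyz":[0,0,0],"angular":[0,0,0]}]'; python3 - <<'E'
from h import *
st(); delta([.503,-.0215,.088],rmat(-17.5,0),0,1,True); shot('wrist','w20.png')
E
```

```text
time_s: 24.55
eef_pos: [0.5009, -0.0221, 0.1354]
orientation: [3.104, -0.478, -0.003]
wrist_force: [-0.4, 0.6, 0.7]
gripper_width: 0.0469
t 24.55 p [ 0.5009 -0.0221  0.1354] x [ 0.9537 -0.3008 -0.0016] z [-0.002  -0.0011 -1.    ] F [-0.4315  0.5929  0.7294] w 0.04686667556710263
q [ 0.0087  0.5079 -0.0308  1.989   0.0266  0.6471 -0.3449]
target [503.  -21.5  88. ] d [  2.09   0.6  -47.44] w [ 0.06 -0.12  0.01] |w| 0.1325606370473762 per [  2.09   0.6  -47.44] [ 0.06 -0.12  0.01]
```

View pics/w20.png

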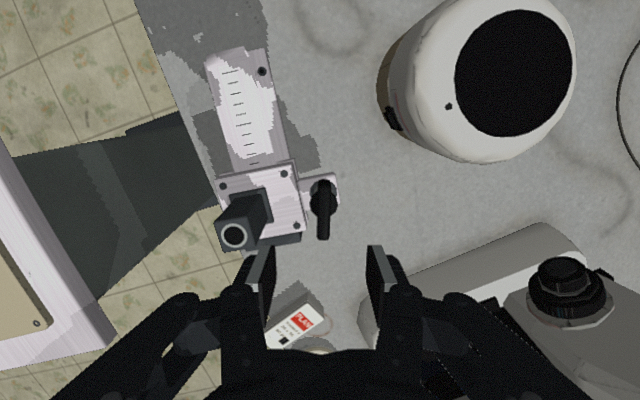

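```bash
python3 -m crank '[{"xyz":[2,0,-12],"angular":[0,0,0]},{"xyz":[0,0,-12],"angular":[0,0,0]},{"xyz":[0,0,0],"angular":[0,0,0]}]' 0.42; python3 - <<'E'
from h import *
st(); delta([.503,-.0215,.088],rmat(-17.5,0),0,1,True)
E
```

```text
time_s: 24.9
eef_pos: [0.5038, -0.0213, 0.1125]
orientation: [3.105, -0.474, 0.003]
wrist_force: [-0.9, -0.5, 0.1]
gripper_width: 0.0359
t 24.9 p [ 0.5038 -0.0213  0.1125] x [ 0.9544 -0.2984  0.0022] z [ 0.002  -0.0009 -1.    ] F [-0.8676 -0.4605  0.1236] w 0.03588121402034295
q [ 0.0066  0.5461 -0.0301  2.0057  0.0299  0.5882 -0.3469]
target [503.  -21.5  88. ] d [ -0.83  -0.19 -24.54] w [ 0.05  0.11 -0.14] |w| 0.1856838244677612 per [ -0.83  -0.19 -24.54] [ 0.05  0.11 -0.14]
```

```bash
python3 -m crank '[{"xyz":[-1,0,-12],"angular":[0,0,0]},{"xyz":[0,0,-12],"angular":[0,0,0]},{"xyz":[0,0,0],"angular":[0,0,0]}]'; python3 - <<'E'
from h import *
st(); delta([.503,-.0215,.088],rmat(-17.5,0),0,1,True); shot('wrist','w21.png')
E
```

```text
time_s: 25.2
eef_pos: [0.504, -0.0207, 0.0887]
orientation: [-3.106, 0.472, -0.008]
wrist_force: [-0.2, 1.3, -0.4]
gripper_width: 0.0358
t 25.2 p [ 0.504  -0.0207  0.0887] x [ 0.9549 -0.2969  0.0047] z [ 0.0047 -0.0006 -1.    ] F [-0.2246  1.2615 -0.4278] w 0.03580998139911646
q [ 0.0045  0.5851 -0.0288  2.0266  0.0331  0.5256 -0.3496]
target [503.  -21.5  88. ] d [-0.96 -0.85 -0.69] w [ 0.04  0.27 -0.23] |w| 0.3569188059978128 per [-0.96 -0.85 -0.69] [ 0.04  0.27 -0.23]
```

View pics/w21.png

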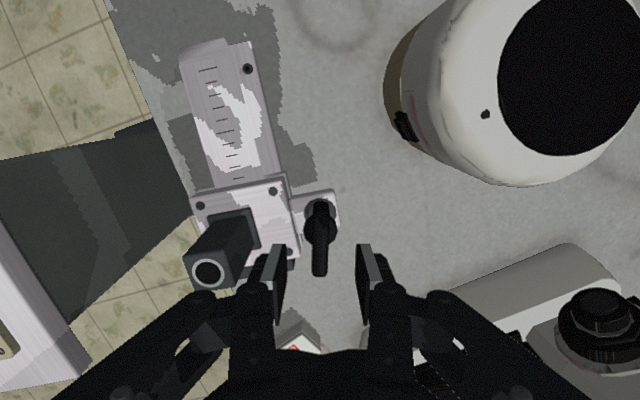

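```bash
python3 - <<'E'
from h import *
s=r.sense(); M=R.from_rotvec(s['orientation']).as_matrix(); p=np.array(s['eef_pos'])
print('tcp',proj('w21.png',p),'grasp',proj('w21.png',p-.019*M[:,2]))
print('knobaxis z94,105,83',proj('w21.png',[[.503,-.0217,.094],[.503,-.0217,.105],[.503,-.0217,.083]]))
b=cv2.imread('pics/w21.png')[180:320,230:410];cv2.imwrite('pics/w21z.png',cv2.resize(b,None,fx=4.2,fy=4.2,interpolation=cv2.INTER_CUBIC))
E
```

```text
tcp [[321.13627856 232.48858095]] grasp [[321.13753689 246.1671532 ]]
knobaxis z94,105,83 [[319.4830891  237.76392588]
 [319.49255708 245.81427795]
 [319.47470645 230.55968825]]
```

View pics/w21z.png

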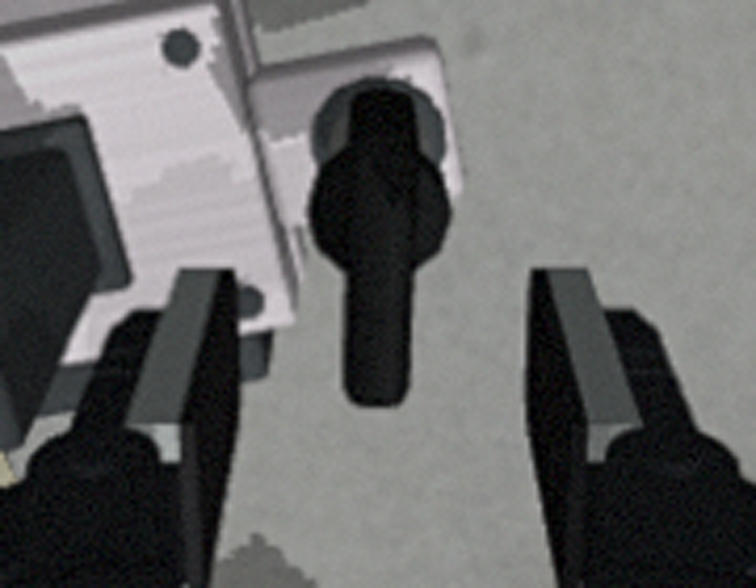

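```bash
python3 -m crank '[{"xyz":[-1,-1,-1],"angular":[0,0.2,0]},{"xyz":[0,0,0],"angular":[0,0,0]},{"xyz":[0,0,0],"angular":[0,0,0]},{"xyz":[0,0,0],"angular":[0,0,0]},{"xyz":[0,0,0],"angular":[0,0,0]}]' 0 50; python3 - <<'E'
from h import *
st(); print(r.sense()['ft_torque'],r.sense()['wrist_force']); delta([.503,-.0215,.088],rmat(-17.5,0),0,1,True)
E
```

```text
time_s: 25.75
eef_pos: [0.5048, -0.0218, 0.0899]
orientation: [-3.106, 0.472, -0.008]
wrist_force: [0.3, 0.3, -0.2]
gripper_width: 0.0001
t 25.75 p [ 0.5048 -0.0218  0.0899] x [ 0.9549 -0.2969  0.0051] z [ 0.0051 -0.0007 -1.    ] F [ 0.3001  0.2716 -0.1877] w 9.196573419767891e-05
q [ 0.007   0.5839 -0.0291  2.0238  0.0333  0.5292 -0.3474]
[-0.0362  0.026   0.0272] [ 0.3001  0.2716 -0.1877]
target [503.  -21.5  88. ] d [-1.79  0.29 -1.86] w [ 0.04  0.29 -0.23] |w| 0.3739662528269798 per [-1.79  0.29 -1.86] [ 0.04  0.29 -0.23]
```

```bash
python3 - <<'E'
from h import *
shot('wrist','w22.png')
b=cv2.imread('pics/w22.png')[160:340,220:420];cv2.imwrite('pics/w22z.png',cv2.resize(b,None,fx=3.3,fy=3.3,interpolation=cv2.INTER_CUBIC))
E
```

```text
(no output)
```

View pics/w22z.png

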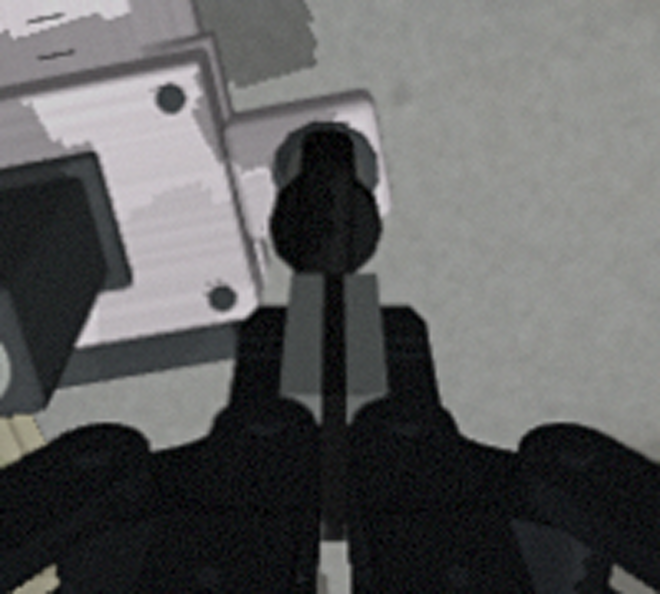

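```bash
python3 - <<'E'
from h import *
s=r.sense(); M=R.from_rotvec(s['orientation']).as_matrix(); p=np.array(s['eef_pos'])
for zb in (0,.01,.02,.038):
  for h in (-.005,.005):
    q=proj('w22.png',p+M@[h,-.011,-zb])[0]; print(zb,h,q,(q-[220,160])*3.3)
for h in (.0,):
  for e in (-.022,.022):
    for z in (.083,.105):
      q=proj('w22.png',[.503+e*np.cos(np.radians(72))*-1,-.0217-e*np.sin(np.radians(72)),z])[0]; print('wing',e,z,(q-[220,160])*3.3)
E
```

```text
0 -0.005 [312.42610431 216.01302086] [305.00614423 184.84296884]
0 0.005 [328.52079492 216.01659884] [358.11862323 184.85477618]
0.01 -0.005 [311.97865509 222.11343978] [303.52956181 204.97435127]
0.01 0.005 [328.92808975 222.11736178] [359.46269616 204.98729388]
0.02 -0.005 [311.48152765 228.89649655] [301.88904125 227.35843862]
0.02 0.005 [329.38059403 228.90082521] [360.9559603 227.3727232]
0.038 -0.005 [310.43256024 243.22770111] [298.42744879 274.65141366]
0.038 0.005 [330.33536737 243.23297697] [364.10671233 274.66882401]
wing -0.022 0.083 [323.78455655 120.69631699]
wing -0.022 0.105 [323.33356913 159.13600242]
wing 0.022 0.083 [321.61496936 325.08969094]
wing 0.022 0.105 [320.96605661 383.50605667]
```

```bash
python3 - <<'E'
from h import *
np.set_printoptions(precision=4,suppress=True)
T=[('wrist0.png',[.2426,-.6023,.1966],[-2.6026,1.7576,.0025],[(232,257),(415,257)],.0852),
('w14.png',[.5503,.2985,.1019],[3.137,-.124,-.003],[(297,244),(345,244)],.026),
('w21.png',[.504,-.0207,.0887],[-3.106,.472,-.008],[(230+240/4.2,180+270/4.2),(230+528/4.2,180+270/4.2)],.0358)]
for fn,p,rv,px,w in T:
    if not fn.startswith('w1') and fn=='wrist0.png': pass
    M=R.from_rotvec(rv).as_matrix(); o,d=ray(fn,px); dt=d@M; ot=(o-p)@M
    # find scale such that x separation = w
    k=w/abs(dt[1,0]-dt[0,0]); print(fn,k,ot+dt*k)
E
python3 - <<'E'
from h import *
shot('scene','s23.png')
b=cv2.imread('pics/s23.png')[120:260,250:430];cv2.imwrite('pics/s23z.png',cv2.resize(b,None,fx=4.2,fy=4.2,interpolation=cv2.INTER_CUBIC))
E
```

```text
wrist0.png 0.139965798222761 [[-0.0412 -0.0102 -0.051 ]
 [ 0.044  -0.0102 -0.051 ]]
w14.png 0.1638012072510795 [[-0.0127 -0.0053 -0.0274]
 [ 0.0133 -0.0053 -0.0274]]
w21.png 0.15781658000864088 [[-0.0174 -0.0079 -0.0329]
 [ 0.0184 -0.008  -0.0329]]
```

View pics/s23z.png

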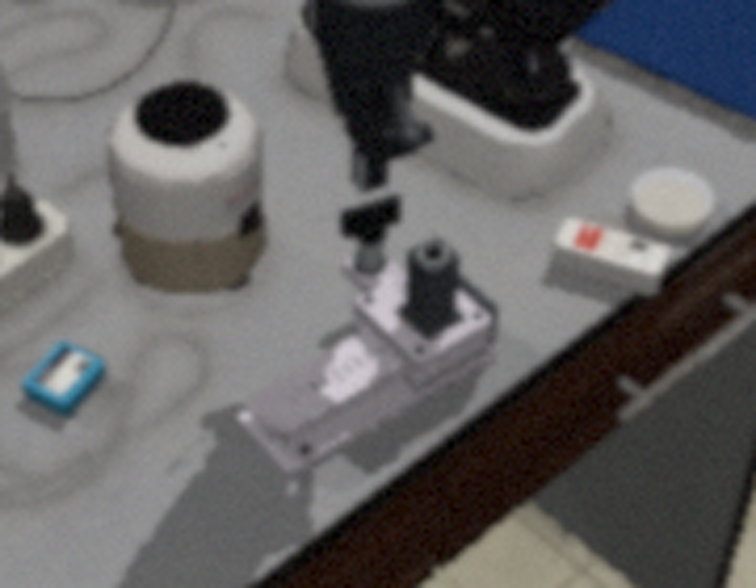

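```bash
python3 -m crank '[{"xyz":[0,0,0],"angular":[0,0,0]},{"xyz":[-2,0,0],"angular":[0,0,0]},{"xyz":[0,0,-8],"angular":[0,0.2,0]},{"xyz":[0,0,-8],"angular":[0,0,0]},{"xyz":[0,0,-7],"angular":[0,0,0]},{"xyz":[0,0,0],"angular":[0,0,0]}]' 0.42; python3 - <<'E'
from h import *
st(); delta([.503,-.0215,.066],rmat(-17.5,0),0,1,True); shot('wrist','w24.png')
b=cv2.imread('pics/w24.png')[160:340,220:420];cv2.imwrite('pics/w24z.png',cv2.resize(b,None,fx=3.3,fy=3.3,interpolation=cv2.INTER_CUBIC))
E
```

```text
time_s: 26.45
eef_pos: [0.5022, -0.0217, 0.0645]
orientation: [3.106, -0.471, 0.001]
wrist_force: [0.2, 0.3, -0.0]
gripper_width: 0.036
t 26.45 p [ 0.5022 -0.0217  0.0645] x [ 0.955  -0.2968  0.0007] z [ 0.0005 -0.0006 -1.    ] F [ 0.1999  0.2844 -0.0139] w 0.0360048717505274
q [ 0.0052  0.6274 -0.027   2.0427  0.0362  0.4714 -0.3502]
target [503.  -21.5  66. ] d [0.84 0.21 1.48] w [ 0.03  0.03 -0.24] |w| 0.241077806013129 per [0.84 0.21 1.48] [ 0.03  0.03 -0.24]
```

View pics/w24z.png

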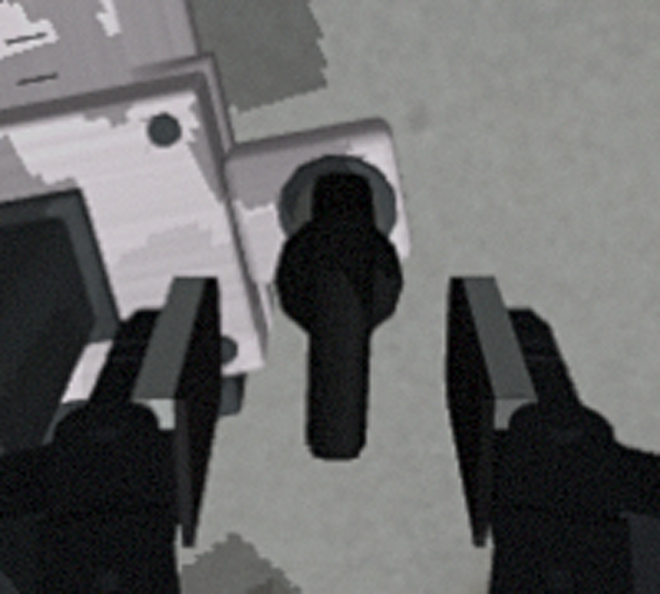

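```bash
python3 -m crank '[{"xyz":[1,0,0],"angular":[0,0,0]},{"xyz":[0,0,0],"angular":[0,0,0]},{"xyz":[0,0,0],"angular":[0,0,0]},{"xyz":[0,0,0],"angular":[0,0,0]}]' 0 50; python3 - <<'E'
from h import *
st(); print(r.sense()['ft_torque']); shot('wrist','w25.png')
b=cv2.imread('pics/w25.png')[160:340,220:420];cv2.imwrite('pics/w25z.png',cv2.resize(b,None,fx=3.3,fy=3.3,interpolation=cv2.INTER_CUBIC))
E
```

```text
time_s: 26.9
eef_pos: [0.5034, -0.0216, 0.0649]
orientation: [3.106, -0.472, 0.001]
wrist_force: [0.4, -0.4, -1.5]
gripper_width: 0.0079
t 26.9 p [ 0.5034 -0.0216  0.0649] x [ 0.9549 -0.297   0.0007] z [ 0.0007 -0.0004 -1.    ] F [ 0.4494 -0.4088 -1.4807] w 0.007935273612860724
q [ 0.0052  0.6278 -0.0272  2.0394  0.0359  0.4742 -0.3502]
[ 0.0456  0.0389 -0.0154]
```

View pics/w25z.png

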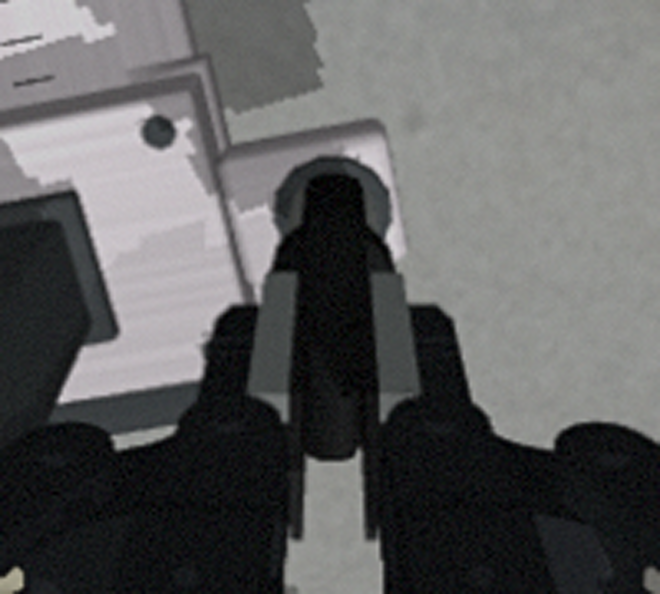

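```bash
python3 -m crank '[{"xyz":[0,0,0],"angular":[0,0,-4]},{"xyz":[0,0,0],"angular":[0,0,-5]},{"xyz":[0,0,0],"angular":[0,0,-5]},{"xyz":[0,0,0],"angular":[0,0,-5]}]'; python3 - <<'E'
from h import *
s=st(); print(s['ft_torque']); delta([.5034,-.0216,.0649],rmat(-89,0),0,1,True)
E
```

```text
time_s: 27.35
eef_pos: [0.5033, -0.0223, 0.065]
orientation: [2.98, -0.994, 0.002]
wrist_force: [0.2, -0.6, -2.2]
gripper_width: 0.0084
t 27.35 p [ 0.5033 -0.0223  0.065 ] x [ 0.7996 -0.6005  0.0013] z [ 0.0009 -0.0009 -1.    ] F [ 0.1699 -0.5605 -2.2337] w 0.008401872438836052
q [-0.0563  0.6293  0.0652  2.0414 -0.0823  0.4724 -0.5745]
[0.0237 0.0357 0.0546]
target [503.4 -21.6  64.9] d [ 0.07  0.66 -0.11] w [  0.07   0.02 -52.09] |w| 52.094836953994644 per [ 0.07  0.66 -0.11] [  0.07   0.02 -52.09]
```

```bash
python3 -m crank '[{"xyz":[0,0.5,0],"angular":[0,0,-5]},{"xyz":[0,0,0],"angular":[0,0,-5]},{"xyz":[0,0,0],"angular":[0,0,-5]},{"xyz":[0,0,0],"angular":[0,0,-5]},{"xyz":[0,0,0],"angular":[0,0,-5]}]'; python3 - <<'E'
from h import *
s=st(); print(s['ft_torque']); delta([.5034,-.0216,.0649],rmat(-89,0),0,1,True)
E
```

```text
time_s: 27.85
eef_pos: [0.5035, -0.0225, 0.0651]
orientation: [2.679, -1.638, 0.003]
wrist_force: [-0.3, -0.5, -1.5]
gripper_width: 0.0078
t 27.85 p [ 0.5035 -0.0225  0.0651] x [ 0.456  -0.89    0.0026] z [ 0.001  -0.0024 -1.    ] F [-0.322  -0.4677 -1.4944] w 0.007809148711626595
q [-0.1401  0.6371  0.1888  2.0435 -0.2387  0.4802 -0.8726]
[-0.0028 -0.0638  0.0796]
target [503.4 -21.6  64.9] d [-0.08  0.87 -0.18] w [  0.15   0.02 -26.13] |w| 26.132369142367228 per [-0.08  0.87 -0.18] [  0.15   0.02 -26.13]
```

```bash
python3 -m crank '[{"xyz":[0,0.8,0],"angular":[0,0,-5]},{"xyz":[0,0,0],"angular":[0,0,-5]},{"xyz":[0,0,0],"angular":[0,0,-5]},{"xyz":[0,0,0],"angular":[0,0,-4]}]'; python3 - <<'E'
from h import *
s=st(); print(s['ft_torque']); delta([.5034,-.0216,.0649],rmat(-89,0),0,1,True)
E
```

```text
time_s: 28.25
eef_pos: [0.5035, -0.0226, 0.0651]
orientation: [2.358, -2.072, 0.005]
wrist_force: [-0.4, 0.5, -2.3]
gripper_width: 0.0078
t 28.25 p [ 0.5035 -0.0226  0.0651] x [ 0.1284 -0.9917  0.0041] z [ 0.0005 -0.0041 -1.    ] F [-0.4494  0.4897 -2.2978] w 0.007776956698630305
q [-0.2044  0.6477  0.2843  2.0447 -0.3554  0.4946 -1.1019]
[-0.0821 -0.0626  0.049 ]
target [503.4 -21.6  64.9] d [-0.12  0.97 -0.23] w [ 0.24  0.02 -6.38] |w| 6.380069841043912 per [-0.12  0.97 -0.23] [ 0.24  0.02 -6.38]
```

```bash
python3 -m crank '[{"xyz":[0,0.5,0],"angular":[0,0,-3]},{"xyz":[0,0,0],"angular":[0,0,-3]}]'; python3 - <<'E'
from h import *
s=st(); print(s['ft_torque']); delta([.5034,-.0216,.0649],rmat(-89,0),0,1,True)
E
python3 -m crank '[{"xyz":[0,0,0],"angular":[0,0,-2]},{"xyz":[0,0,0],"angular":[0,0,0]}]'; python3 - <<'E'
from h import *
s=st(); print(s['ft_torque']); delta([.5034,-.0216,.0649],rmat(-89,0),0,1,True)
E
```

```text
time_s: 28.45
eef_pos: [0.5035, -0.0225, 0.0651]
orientation: [2.241, -2.197, 0.006]
wrist_force: [0.4, 0.3, -2.4]
gripper_width: 0.0077
t 28.45 p [ 0.5035 -0.0225  0.0651] x [ 0.02   -0.9998  0.005 ] z [ 0.0002 -0.005  -1.    ] F [ 0.3863  0.3046 -2.4211] w 0.007692498932145981
q [-0.2253  0.652   0.315   2.0451 -0.3913  0.5007 -1.1755]
[-0.1266  0.0578  0.0147]
target [503.4 -21.6  64.9] d [-0.1  0.9 -0.2] w [ 0.29  0.01 -0.14] |w| 0.32179432434172356 per [-0.1  0.9 -0.2] [ 0.29  0.01 -0.14]
time_s: 28.65
eef_pos: [0.5034, -0.023, 0.0651]
orientation: [2.201, -2.235, 0.007]
wrist_force: [-0.1, -0.6, -1.4]
gripper_width: 0.008
t 28.65 p [ 0.5034 -0.023   0.0651] x [-0.0153 -0.9999  0.0062] z [-0.     -0.0062 -1.    ] F [-0.076  -0.5823 -1.4499] w 0.007967909484483832
q [-0.2323  0.6536  0.326   2.0453 -0.4023  0.5027 -1.1993]
[-0.144   0.0421  0.2445]
target [503.4 -21.6  64.9] d [ 0.02  1.43 -0.2 ] w [0.36 0.   1.88] |w| 1.910503759224442 per [ 0.02  1.43 -0.2 ] [0.36 0.   1.88]
```

```bash
python3 -m crank '[{"xyz":[0,0,0],"angular":[0,0,0]},{"xyz":[0,0,0],"angular":[0,0,0]},{"xyz":[0,0,0],"angular":[0,0,0]},{"xyz":[0,0,10],"angular":[0,0,0]},{"xyz":[0,0,25],"angular":[0,0,0]},{"xyz":[0,0,35],"angular":[0,0,0]},{"xyz":[0,10,35],"angular":[0,0,8]},{"xyz":[-5,20,35],"angular":[0,0,8]},{"xyz":[-5,25,15],"angular":[0,0,8]},{"xyz":[0,0,0],"angular":[0,0,8]},{"xyz":[0,0,0],"angular":[0,0,0]}]' 0.45; python3 - <<'E'
from h import *
st(); shot('wrist','w26.png'); shot('top','t26.png')
b=cv2.imread('pics/t26.png')[170:260,270:450];cv2.imwrite('pics/t26z.png',cv2.resize(b,None,fx=4.2,fy=4.2,interpolation=cv2.INTER_CUBIC))
E
```

```text
time_s: 29.75
eef_pos: [0.4932, 0.0334, 0.2323]
orientation: [2.749, -1.518, 0.02]
wrist_force: [-0.1, -0.5, -0.3]
gripper_width: 0.0389
t 29.75 p [0.4932 0.0334 0.2323] x [ 0.5325 -0.8464  0.0115] z [ 0.0108 -0.0068 -0.9999] F [-0.1186 -0.4953 -0.3364] w 0.03888862997136257
q [-0.3653  0.3709  0.3217  1.9124 -0.1406  0.8702 -0.9835]
```

View pics/w26.png

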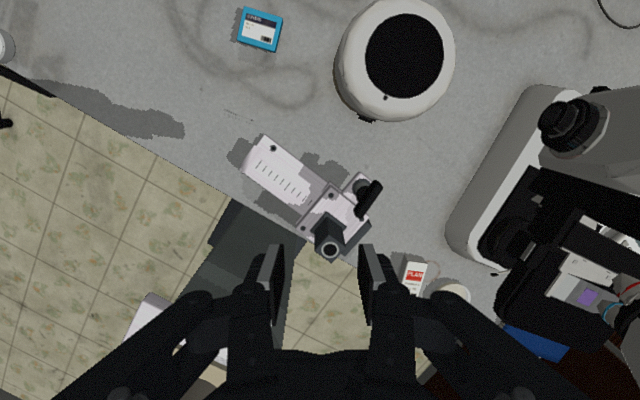

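View pics/t26z.png

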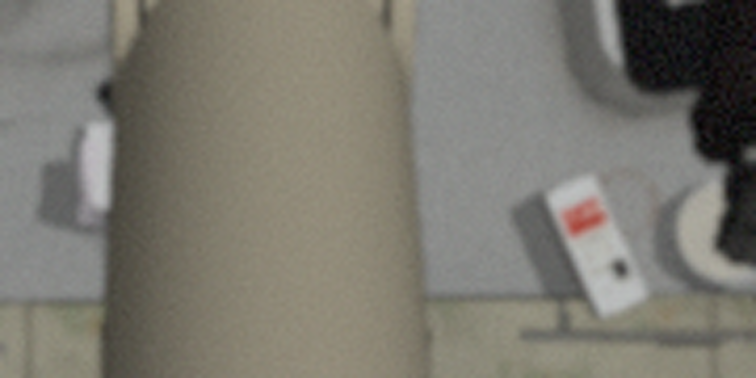

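```bash
python3 - <<'E'
from h import *
b=cv2.imread('pics/w26.png')[160:265,290:395];cv2.imwrite('pics/w26z.png',cv2.resize(b,None,fx=5.6,fy=5.6,interpolation=cv2.INTER_CUBIC))
E
```

```text
(no output)
```

View pics/w26z.png

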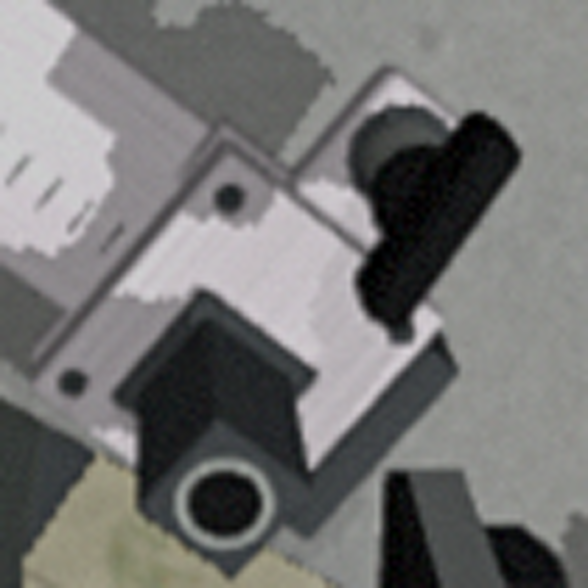

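```bash
python3 - <<'E'
from h import *
for uv,h in [((230,199),.0532),((72,382),.0532),((226,503),.1132),((493,140),.105),((383,297),.105)]:
    p=onplane('w26.png',zz([uv],(290,160),5.6),h)[0]; v=p[:2]-RO; print(v@rx*1e3,v@ry*1e3)
    if h==.105: print(p)
st()
E
```

```text
21.817521320313826 27.85124168805995
20.902237037515228 -27.972086662549692
46.38499273867426 -7.814908024339914
41.46582289581343 77.80083639897002
[ 0.52336749 -0.01932573  0.105     ]
45.499926347011034 41.536839658382775
[ 0.48687993 -0.01941975  0.105     ]
t 29.85 p [0.493  0.0331 0.2314] x [ 0.5284 -0.8489  0.0109] z [ 0.0094 -0.0071 -0.9999] F [-0.2382 -0.9965  0.4171] w 0.038723193865560106
q [-0.3654  0.3727  0.3228  1.9128 -0.1417  0.8697 -0.9865]
```

```bash
python3 -c "
from station import close_job
print(close_job())"
```

```text
the job is handed in; nothing more can be done
None
```

The carrier is on the rail against the end stop with its knob turned to the stop, and the job is handed in at about 30 s of the 67 s allowed. `close_job` gives no verdict, so these are my own measurements.

**What I did:**
- I gripped the post with a tilted tool, turned the carrier upright, stood it on the desk and let go.
- I took it again from above and slid it in from the open end. It went on freely, with about 5 N when it met the stop.
- I released it and turned the wing clockwise until the torque rose from about 0.06 to 0.24 N m, then let go and lifted clear.

**Last checks in the wrist pictures:**
- **Place:** the carrier's origin is at about 46.4 mm along the rail (46 mm is fully home). It is within about 0.3 mm of the centre line, with yaw within about 1°.
- **Height:** before clamping, two views put the top screws 52–54.5 mm up, where 53.2 mm is expected. I did not triangulate this again after clamping.
- **Knob:** the wing lies across the groove at about 1.46 rad, at the 1.45 rad stop.
- **Surroundings:** the arm hangs free and touches nothing. The slide box, dish and cover-slip box look undisturbed in the pictures; I did not measure how far they might have moved.

**What disagreed:** in the wrist and scene pictures the fingertips ended roughly 25–30 mm short of the reported TCP. My first close on the knob shut on air above the wing. I lowered the gripper about 25 mm and the second grip held. The two post grips therefore sat higher on the post than I had planned, but they held.

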